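# Load the electrode cells onto their stirrers

## Task

Set up the next electrolysis run: stand each of the three electrode cells (the glass jars whose white lids carry two electrode rods) upright in the middle of the magnetic stirrer of its size, the smallest cell on the smallest stirrer, the middle one on the middle one and the largest on the largest. The largest stirrer is still taken up by a screw-cap bottle, which goes back into the spill tray to stand beside the other bottle. It is all glass, so set it down gently without dropping it, and leave the plain-lidded jar and the bottle already in the tray where they are.

Things in the scene. Friction and masses are not known exactly. Their poses are not given: they have to be found in the camera images.
- cell_small: the smallest electrode cell: empty glass jar with a fixed white lid 38 mm wide and 12 mm thick, 52 mm tall to the lid's flat top; glass 36 mm wide. Two thin white electrode rods with brass pins rise 22 mm above the lid, 9 mm either side of its centre along the cell's x axis (turned any way). Lift by the lid. About 70 g. Upright on the table. Origin: centre of underside, z up
- cell_medium: the middle-sized electrode cell: empty glass jar with a fixed white lid 50 mm wide and 12 mm thick, 70 mm tall to the lid's flat top; glass 48 mm wide. Two thin white electrode rods with brass pins rise 22 mm above the lid, 12 mm either side of its centre along the cell's x axis (turned any way). Lift by the lid. About 130 g. Upright on the table. Origin: centre of underside, z up
- cell_large: the largest electrode cell: empty glass jar with a fixed white lid 62 mm wide and 14 mm thick, 92 mm tall to the lid's flat top; glass 60 mm wide. Two thin white electrode rods with brass pins rise 22 mm above the lid, 15 mm either side of its centre along the cell's x axis (turned any way). Lift by the lid. About 220 g. Upright on the table. Origin: centre of underside, z up
- bottle: the screw-cap bottle that was left standing on the plate of the largest stirrer: glass, 50 mm in diameter up to 60 mm, narrowing to a grey screw cap 34 mm in diameter between 80 and 100 mm above its underside (100 mm tall in all), paper band round the body, about 150 g. Origin: centre of the underside, z up
- stirrer_small: the smallest magnetic stirrer: low grey box fixed to the table, flat round metal plate 70 mm wide on top. The box reaches 6 mm past the plate left and right (y), 8 mm at the back (+x), 35 mm at the front (-x), where a knob sticks out 10 mm more. Plate top 38 mm above the table, box 6 mm lower. Origin: on the table straight below the plate's centre, z up; turned up to 0.2 rad
- stirrer_medium: the middle-sized magnetic stirrer: low grey box fixed to the table, flat round metal plate 95 mm wide on top. The box reaches 6 mm past the plate left and right (y), 8 mm at the back (+x), 35 mm at the front (-x), where a knob sticks out 10 mm more. Plate top 44 mm above the table, box 6 mm lower. Origin: on the table straight below the plate's centre, z up; turned up to 0.2 rad
- stirrer_large: the largest magnetic stirrer: low grey box fixed to the table, flat round metal plate 120 mm wide on top. The box reaches 6 mm past the plate left and right (y), 8 mm at the back (+x), 35 mm at the front (-x), where a knob sticks out 10 mm more. Plate top 52 mm above the table, box 6 mm lower. Origin: on the table straight below the plate's centre, z up; turned up to 0.2 rad
- tray: the spill tray: white open tray fixed to the table, 110 mm (x) by 170 mm (y) outside, 22 mm high, walls and floor 4 mm thick. One bottle stands in its +y half; the -y half is free (its middle is 40 mm from the tray's centre). Origin: centre of the underside (table level), z up; turned up to 0.2 rad
- tray_bottle: the bottle that already stands in the tray, like the other one: glass, 50 mm in diameter up to 60 mm, narrowing to a grey screw cap 34 mm in diameter between 80 and 100 mm above its underside (100 mm tall in all), paper band round the body, about 150 g. It stays there. Origin: centre of the underside, z up
- plain_jar: a storage jar with a plain flat white lid without any rods, lid 54 mm in diameter, 70 mm tall, three steel discs lying inside, about 160 g; it stands among the cells and stays where it is. Origin: centre of the underside, z up
Not all that is in view belongs to the job. What is shaped like the stirrer_large but orange is not meant.

How it is judged:
At the end, for the whole second after the job is handed in: Each cell upright (0.1 rad) and at rest on the plate of the stirrer of its size, within 15 mm of its centre; the bottle from the largest stirrer upright and at rest on the tray's floor; the plain jar and the other bottle upright, within 25 mm of where they were (horizontal distance between cell_small and stirrer_small below 0.015 m and z of cell_small in the frame of stirrer_small between 0.033 and 0.044 m and angle between each of cell_small, cell_medium, cell_large, bottle, plain_jar, tray_bottle's own z axis and vertical below 0.1 rad and linear speed of each of cell_small, cell_medium, cell_large, bottle below 0.02 m/s and horizontal distance between cell_medium and stirrer_medium below 0.015 m and z of cell_medium in the frame of stirrer_medium between 0.039 and 0.05 m and horizontal distance between cell_large and stirrer_large below 0.015 m and z of cell_large in the frame of stirrer_large between 0.047 and 0.058 m and x of bottle in the frame of tray between -0.04 and 0.04 m and y of bottle in the frame of tray between -0.07 and 0.07 m and z of bottle in the frame of tray between 0 and 0.01 m and distance of each of plain_jar, tray_bottle from where it was at the start of the episode below 0.025 m); the robot touches nothing.
It fails at once if a cell or the bottle is dropped (faster than 0.5 m/s while out of the fingers: a free fall of about 13 mm) ((linear speed of cell_small above 0.5 m/s and contact force between cell_small and the fingers below 0.05 N) or (linear speed of cell_medium above 0.5 m/s and contact force between cell_medium and the fingers below 0.05 N) or (linear speed of cell_large above 0.5 m/s and contact force between cell_large and the fingers below 0.05 N) or (linear speed of bottle above 0.5 m/s and contact force between bottle and the fingers below 0.05 N)).
It fails at once if the plain-lidded jar is shifted by more than 25 mm (distance of plain_jar from where it was at the start of the episode above 0.025 m).
It fails at once if the bottle already in the tray is shifted by more than 25 mm (distance of tray_bottle from where it was at the start of the episode above 0.025 m).
It also fails if it takes over 122 s, if anything falls off the work surface, if the arm or the gripper's body presses on something with over 40 N, if the wrist force passes 120 N, or if a joint passes its speed limit or range.

## Robot

A 6-joint arm with a two-finger parallel gripper is mounted at the origin on the work surface. World frame = base frame: x ahead of the robot, y to its left, z up, the work surface at z = 0. Lengths are in m, angles in rad, forces in N, time in s.
With the tool pointing down it reaches from about 0.275 to 0.875 m from the base axis. Payload 12.5 kg.
Tool frame: the origin (TCP) lies on the centre line of the jaws, within the pads' length; the fingertips stand ctrl.tips_ahead ahead of it and the grasp point (between the pads) lies 8 mm behind it (ctrl.tips_ahead is the distance from the TCP to the fingertips, in m); y points along the fingers, z is the direction in which the jaws open and shut, and the axes are right-handed (so a half turn about y gives the same grasp; the last joint's range is limited). The gripper opens to 85 mm and grips with 20 to 120 N. Pads are 22 mm wide; open, the fingers measure 114 mm over their backs; the gripper's body (76 mm by 85 mm) begins 54 mm behind the grasp point. The pads swing forward as they close: fully open they stand 13 mm farther back than shut.
Start: joints at [1.024, 0.351, 1.652, -0, 1.139, -0.085], TCP at [0.245, 0.492, 0.208] pointing down, gripper open.
Joint ranges: [-2.75, 2.75], [-0.79, 2.1], [0.01, 2.65], [-1.57, 4.71], [0.07, 3.14], [-2.87, 2.87]. Speed limits (rad/s): [2.22, 2.22, 2.79, 3.14, 3.14, 3.14].

## Interface

Orientations are given as a rotation vector (axis times angle).
In Python, from plant import ctrl gives the robot as it stands. The module is installed in compiled form; this text tells all that it offers.
- The arm moves only by the shell command python3 -m crank 'ROWS' [FORCE]. ROWS is JSON, a list of rows, each a list of 3 entries, a list of its own where there are three numbers: the turn, a rotation vector about the tool's x, y, z in rad, then the shift along the tool's x, y, z in m, then the finger opening in m, from 0 to 0.0854. A call has exactly 8 rows; each row shifts and turns the commanded pose from where the row before left it, along the tool's axes as they then stand; what a row does not reach is not made up. A row lasts 1/10 s, in which the tool goes at most 50 mm and 8.59 degrees, less where a joint would pass 70% of its speed; a pose out of reach is approached as far as the arm can. A call is refused whole if a number of a shift passes 0.05 or a number of a turn 0.15, either way. A call with a gripper value outside its range is refused whole. The fingers move at their own pace and stop on an object; FORCE is the grip in N (left out, the last holds). Time passes only in rows, so rows that do not move let the fingers close, or fill a call up. It gives the time, the measured TCP pose, the force and the opening at its end, in the units of the state.
- ctrl.get_obs(): the state, without advancing time (a new reading comes with each control period).
- ctrl.read_camera(name): name is "scene" or "top"; returns (picture, depth): 384x512x3 uint8, blue, green, red; 384x512 float32, m along the optical axis (not along the pixel's ray), 0 where there is no reading.
- ctrl.get_calibration(name): a dict with "fov_y" (degrees; the focal length in pixels is half the picture's height over the tangent of half this angle, whatever the lens; pixels are square), "cx", "cy" (the principal point, pixels), "T" (4x4, takes a point from camera to world coordinates). Camera axes: x right, y up, looking along -z (the intrinsics and any distortion apply to the point x, -y, -z); pixel columns grow to the right and rows downward; lengths in m; the calibration is good to about 2 mm. A picture is of the moment at which its call begins. get_calibration takes no time and is no camera call.
- ctrl.sign_off(): hands the job in, once; it reports no verdict.
The state is a dict: "t": time; "joints": joint angles; "joint_vel": joint speeds; "effort": joint torques, N m; "position": TCP position; "eef_rot": TCP orientation; "force": force on the tool from outside, world axes, zero at the start; "moment": the same for the moment, N m; "opening": finger opening in m.
Only numpy, scipy, OpenCV 4.12 (cv2) and the standard library are available. Lean on these libraries where they do the work, as an engineer would, in place of code of your own. Each camera call takes 0.05 s, during which the arm holds its last target.

## Working session

There is one attempt and no reset: what is moved stays moved. The work goes in short steps, Python scripts to look and compute and a shell command to move; the robot and the scene stay as the last step left them, time stands still between calls to the robot, and variables do not carry over. Pictures are saved under pics/ and viewed, and the job is handed in when it is done.

```bash
mkdir -p pics; cat > h.py <<'E'
import numpy as np,cv2
from scipy.spatial.transform import Rotation as R
from plant import ctrl
def look(n,tag):
    im,d=ctrl.read_camera(n); cv2.imwrite(f'pics/{tag}.png',im); np.savez(f'pics/{tag}.npz',im=im,d=d); return im,d
def cloud(n,d):
    c=ctrl.get_calibration(n);f=d.shape[0]/2/np.tan(np.radians(c['fov_y']/2))
    v,u=np.indices(d.shape); p=np.stack([(u-c['cx'])/f*d,-(v-c['cy'])/f*d,-d,np.ones_like(d)],-1)
    return (p@np.array(c['T']).T)[...,:3]
E
python3 - <<'E'
from h import *
print(ctrl.get_obs(), ctrl.tips_ahead)
for n in('scene','top'):
    print(ctrl.get_calibration(n)); look(n,n+'0')
E
```

```text
{'t': 0.0, 'joints': array([ 1.02439102e+00,  3.51272068e-01,  1.65243424e+00,  3.74469380e-05,
        1.13905887e+00, -8.46421253e-02]), 'joint_vel': array([-0.00013005, -0.00030434, -0.0002662 ,  0.00176181, -0.00029168,
       -0.00199605]), 'effort': array([-5.69809745e-04, -5.06105411e+01, -2.91404682e+01, -1.52730254e-04,
        4.56527516e-03,  1.73904027e-05]), 'position': array([0.2448453 , 0.49210089, 0.20723494]), 'eef_rot': array([-1.54140612,  0.36246456, -0.36183761]), 'force': array([0.02575011, 0.24374552, 0.65845506]), 'moment': array([ 0.02959267, -0.03680498, -0.01898418]), 'opening': 0.0853538863841841} 0.011
{'fov_y': 53.80024006092724, 'cx': 256.8338240029338, 'cy': 191.5811311248666, 'T': array([[-0.09555055, -0.68187508,  0.72520098,  1.29556686],
       [ 0.99535928, -0.07379348,  0.06176108, -0.01063867],
       [ 0.01140177,  0.72773683,  0.6857617 ,  0.81790292],
       [ 0.        ,  0.        ,  0.        ,  1.        ]])}
{'fov_y': 50.250377867655935, 'cx': 253.5360429644522, 'cy': 194.52503952108896, 'T': array([[-0.00557414,  0.99630858, -0.08566299,  0.36617452],
       [-0.9999559 , -0.00620093, -0.00705262, -0.0944561 ],
       [-0.00755777,  0.0856199 ,  0.99629921,  1.35405644],
       [ 0.        ,  0.        ,  0.        ,  1.        ]])}
```

View pics/scene0.png

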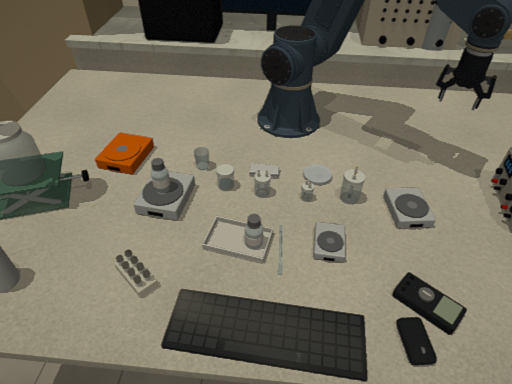

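View pics/top0.png

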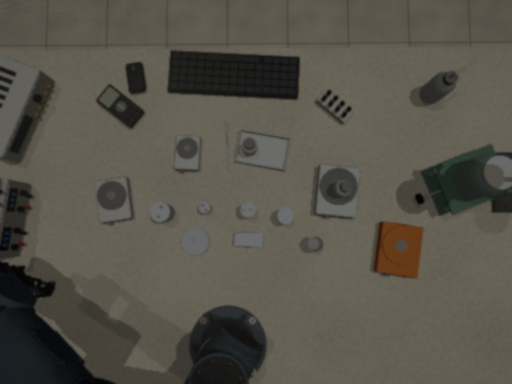

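The top picture shows the medium stirrer at about (112,195), the small one at (187,150) and the large one with the bottle at (338,190). The tray is at (262,150). The lids, left to right, are at (160,212), (204,208), (248,211) and (286,216). I'll zoom in and measure these.

```bash
python3 - <<'E'
from h import *
im=np.load('pics/top0.npz')['im']; d=np.load('pics/top0.npz')['d']
c=im[120:270,80:370]; c=cv2.convertScaleAbs(cv2.resize(c,None,fx=2.7,fy=2.7,interpolation=cv2.INTER_CUBIC),alpha=1.6); cv2.imwrite('pics/c0.png',c)
P=cloud('top',d)
# table check
print('table',np.round([P[300,450],P[110,200],P[250,60],P[60,330]],4))
z=P[...,2]
# clusters of lids by height bands
for nm,(u,v) in dict(A=(160,212),B=(204,208),C=(248,211),D=(286,216),bott=(341,187),tb=(249,147),sm=(187,148),med=(112,195)).items():
    w=P[v-16:v+17,u-16:u+17].reshape(-1,3); zz=w[:,2]
    h=np.histogram(zz,bins=np.arange(-.02,.2,.005)); print(nm,[(round(float(b),3),int(n)) for n,b in zip(*h) if n>5])
E
```

```text
table [[ 0.1367 -0.717   0.0038]
 [ 0.7704  0.0945  0.0011]
 [ 0.3031  0.5545 -0.0021]
 [ 0.9397 -0.3474  0.0044]]
A [(-0.005, 191), (0.0, 411), (0.005, 74), (0.01, 7), (0.025, 6), (0.03, 10), (0.045, 9), (0.055, 6), (0.065, 7), (0.08, 7), (0.085, 37), (0.09, 208), (0.095, 57), (0.105, 7)]
B [(-0.01, 6), (-0.005, 296), (0.0, 578), (0.005, 90), (0.045, 7), (0.05, 71), (0.055, 15), (0.065, 7)]
C [(-0.01, 12), (-0.005, 290), (0.0, 501), (0.005, 76), (0.065, 55), (0.07, 126), (0.085, 7)]
D [(-0.01, 19), (-0.005, 305), (0.0, 477), (0.005, 54), (0.065, 80), (0.07, 129), (0.075, 16)]
bott [(0.04, 35), (0.045, 178), (0.05, 469), (0.055, 136), (0.06, 7), (0.065, 6), (0.075, 6), (0.085, 7), (0.1, 6), (0.105, 8), (0.11, 16), (0.115, 23), (0.12, 33), (0.125, 13), (0.13, 11), (0.135, 10), (0.145, 14), (0.15, 73), (0.155, 17)]
tb [(-0.005, 67), (0.0, 352), (0.005, 298), (0.01, 44), (0.015, 32), (0.02, 53), (0.025, 20), (0.04, 7), (0.05, 7), (0.06, 9), (0.065, 19), (0.07, 31), (0.075, 19), (0.085, 7), (0.095, 11), (0.1, 42), (0.105, 42)]
sm [(-0.01, 7), (-0.005, 106), (0.0, 199), (0.005, 28), (0.015, 7), (0.02, 7), (0.025, 58), (0.03, 258), (0.035, 267), (0.04, 139), (0.045, 7)]
med [(-0.005, 6), (0.0, 17), (0.025, 6), (0.03, 38), (0.035, 218), (0.04, 403), (0.045, 363), (0.05, 31)]
```

View pics/c0.png

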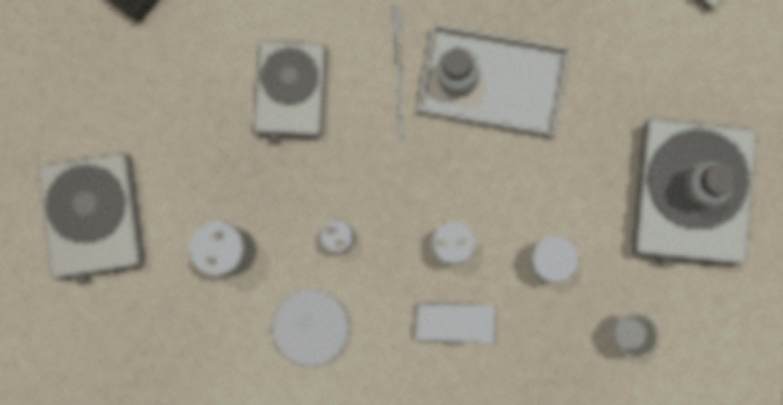

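```bash
cat >> h.py <<'E'
def ray(n,u,v,z):
    c=ctrl.get_calibration(n);f=192/np.tan(np.radians(c['fov_y']/2));T=np.array(c['T'])
    r=T[:3,:3]@np.array([(u-c['cx'])/f,-(v-c['cy'])/f,-1]); o=T[:3,3]; return o+r*(z-o[2])/r[2]
def pix(n,p):
    c=ctrl.get_calibration(n);f=192/np.tan(np.radians(c['fov_y']/2));T=np.array(c['T'])
    q=T[:3,:3].T@(np.asarray(p)-T[:3,3]); return c['cx']+f*q[0]/-q[2], c['cy']-f*q[1]/-q[2]
def blob(n,d,x,y,r,z,tol=.008,im=None,dark=None):
    P=cloud(n,d); m=(np.hypot(P[...,0]-x,P[...,1]-y)<r)&(abs(P[...,2]-z)<tol)
    if dark: m&=(im.mean(-1)<dark)
    m=cv2.morphologyEx(m.astype(np.uint8),cv2.MORPH_OPEN,np.ones((2,2)))
    k,l,s,ce=cv2.connectedComponentsWithStats(m); i=1+np.argmax(s[1:,4]); 
    cn=cv2.findContours((l==i).astype(np.uint8),cv2.RETR_EXTERNAL,cv2.CHAIN_APPROX_NONE)[0][0]
    (u,v),rad=cv2.minEnclosingCircle(cn)
    e=cv2.fitEllipse(cv2.convexHull(cn)) if len(cn)>5 else None
    h=P[l==i]
    return ce[i],s[i,4],e,h
E
python3 - <<'E'
from h import *
for n in('top','scene'):
    Z=np.load(f'pics/{n}0.npz'); im,d=Z['im'],Z['d']
    print(n)
    for nm,(u,v),z,w in [('L',(160,212),.092,62),('S',(204,208),.052,38),('M',(248,211),.07,50),('plain',(286,216),.07,54),('bcap',(342,187),.152,34),('tbcap',(249,144),.104,34)]:
        g=ray('top',u,v,z)
        try:
            ce,a,e,h=blob(n,d,g[0],g[1],.045,z)
            print(nm,'guess',g[:2].round(3),'cent',ray(n,*ce,z)[:2].round(4),'ell',ray(n,*e[0],z)[:2].round(4),np.round(e[1],1),'med z',np.median(h[:,2]).round(4),'d from area',(2*np.sqrt(a/np.pi)*(1.354-z)/410).round(4),'mean',h[:,:2].mean(0).round(4))
        except Exception as ex: print(nm,ex)
E
```

```text
top
L guess [0.422 0.204] cent [0.4214 0.2013] ell [0.4209 0.2013] [19.7 20.2] med z 0.0927 d from area 0.0604 mean [0.4213 0.2008]
S guess [0.436 0.073] cent [0.4353 0.0673] ell [0.4356 0.0686] [10.9 11.5] med z 0.0529 d from area 0.0332 mean [0.4348 0.066 ]
M guess [ 0.425 -0.068] cent [ 0.4269 -0.0698] ell [ 0.4269 -0.0697] [15.3 15.7] med z 0.0705 d from area 0.0483 mean [ 0.4271 -0.0697]
plain guess [ 0.408 -0.187] cent [ 0.4075 -0.1867] ell [ 0.4074 -0.1867] [16.6 16.7] med z 0.0704 d from area 0.0531 mean [ 0.4074 -0.1868]
bcap guess [ 0.49  -0.347] cent [ 0.4901 -0.3617] ell [ 0.4902 -0.3619] [10.9 11.8] med z 0.1521 d from area 0.0339 mean [ 0.4909 -0.3636]
tbcap guess [ 0.631 -0.072] cent [ 0.6318 -0.0747] ell [ 0.6317 -0.075 ] [10.5 10.9] med z 0.1032 d from area 0.0334 mean [ 0.6296 -0.0748]
scene
L guess [0.422 0.204] cent [0.4364 0.2031] ell [0.4365 0.2028] [14.7 21.6] med z 0.0898 d from area 0.0538 mean [0.4299 0.2048]
S guess [0.436 0.073] cent [0.4536 0.0712] ell [0.4527 0.0716] [ 8.7 12.6] med z 0.0495 d from area 0.0322 mean [0.4463 0.072 ]
M guess [ 0.425 -0.068] cent [ 0.4436 -0.0661] ell [ 0.4421 -0.0663] [11.8 16.4] med z 0.0682 d from area 0.0426 mean [ 0.4383 -0.0664]
plain guess [ 0.408 -0.187] cent [ 0.4222 -0.1826] ell [ 0.4228 -0.182 ] [12.4 17.2] med z 0.0678 d from area 0.0462 mean [ 0.4177 -0.1835]
bcap guess [ 0.49  -0.347] cent [ 0.5055 -0.3564] ell [ 0.5053 -0.3566] [ 8.9 12.1] med z 0.1496 d from area 0.0316 mean [ 0.4971 -0.36  ]
tbcap guess [ 0.631 -0.072] cent [ 0.6457 -0.0714] ell [ 0.6455 -0.0711] [11.1 13.3] med z 0.1021 d from area 0.0375 mean [ 0.6393 -0.0719]
```

```bash
python3 - <<'E'
from h import *
print(ctrl.get_calibration('scene').keys())
for n in('scene','top'):
    Z=np.load(f'pics/{n}0.npz'); d=Z['d'];P=cloud(n,d)
    m=(abs(P[...,2])<.02)&(P[...,0]>.2)&(P[...,0]<1)&(abs(P[...,1])<.6)
    A=np.c_[P[m][:,:2],np.ones(m.sum())]; r=np.linalg.lstsq(A,P[m][:,2],rcond=None)[0]
    print(n,r, 'resid',np.std(P[m][:,2]-A@r))
    o=ctrl.get_obs(); print('tcp pix',pix(n,o['position']),'base',pix(n,[0,0,0]))
im=cv2.imread('pics/scene0.png'); cv2.imwrite('pics/s1.png',cv2.resize(im[40:140,240:512],None,fx=2.9,fy=2.9,interpolation=3))
im=cv2.imread('pics/top0.png'); cv2.imwrite('pics/t1.png',cv2.resize(im[240:384,0:290],None,fx=2.7,fy=2.7,interpolation=3))
E
```

```text
dict_keys(['fov_y', 'cx', 'cy', 'T'])
scene [ 0.00400675  0.00034147 -0.00251981] resid 0.005478631280601467
tcp pix (np.float64(452.3445255034603), np.float64(114.21709479186791)) base (np.float64(288.39020272253447), np.float64(119.056204444593))
top [0.00180155 0.000757   0.00076583] resid 0.004093538593661504
tcp pix (np.float64(45.54184965402317), np.float64(274.74986984062735)) base (np.float64(228.01618398856252), np.float64(344.0044717500649))
```

View pics/s1.png

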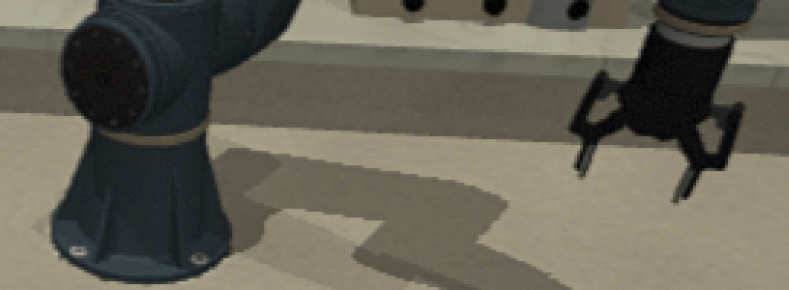

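View pics/t1.png

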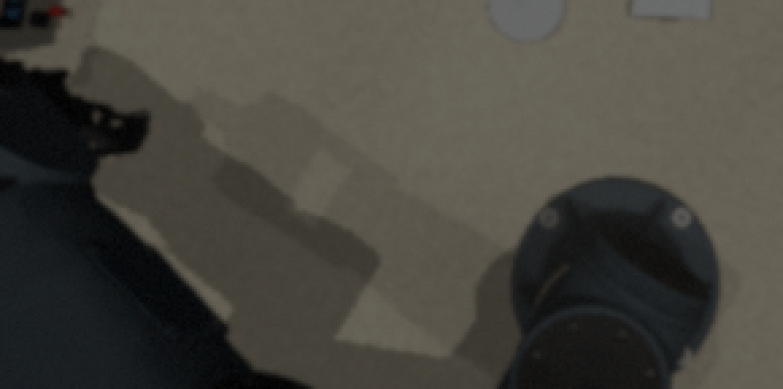

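```bash
python3 - <<'E'
from h import *
for n in('scene','top'):
    Z=np.load(f'pics/{n}0.npz'); d=Z['d'];P=cloud(n,d); z=P[...,2]
    print(n)
    for i in range(0,384,32):
        print([ (lambda w: int(round(np.median(w[abs(w)<.03])*1e4)) if (abs(w)<.03).sum()>200 else None)(z[i:i+32,j:j+32]) for j in range(0,512,32)])
# plates: dark pixels
for n in('top','scene'):
    Z=np.load(f'pics/{n}0.npz'); im,d=Z['im'],Z['d']; g=im.mean(-1)
    for nm,(u,v),z,r in [('S',(187,148),.038,.035),('M',(112,195),.044,.0475),('L',(338,188),.052,.06)]:
        c=ray('top',u,v,z); pu,pv=pix(n,c); pu,pv=int(pu),int(pv)
        print(n,nm,c[:2].round(3),(pu,pv),g[pv-4:pv+5:4,pu-20:pu+21:4].round().astype(int).tolist())
E
```

```text
scene
[None, None, None, None, None, None, None, None, None, None, None, None, None, None, None, None]
[-3, 5, -17, 7, 25, 71, 115, None, None, None, None, None, None, None, None, None]
[None, -17, -18, -20, -19, -22, -26, -28, -21, None, -19, -20, -20, -22, None, -3]
[None, -17, -17, -16, -16, -19, -18, -20, 110, 109, -19, -21, -21, -21, -20, -22]
[None, -15, -14, -16, -11, -16, -16, -17, -12, -11, -19, -19, -19, -19, -19, -20]
[None, None, -12, -9, -11, -13, -10, -10, -6, -7, -11, -17, -18, -17, -18, -16]
[75, 60, -13, -14, -8, -4, -12, -13, -13, -14, -15, -14, 81, -14, -16, -13]
[-12, -12, -13, -13, -13, -13, 9, 31, -1, -11, 3, -15, -13, -16, -16, -16]
[-6, -11, -12, -10, 4, -14, -13, -13, -10, -13, -11, -14, -13, -13, -14, -15]
[-10, -11, -11, -12, -9, 149, 205, 190, 163, 3, -7, -13, -4, 245, -13, -14]
[-11, -11, -11, -13, -12, 178, 205, 215, 210, 212, 209, 2, 17, 41, -12, -14]
[-108, -41, -26, -20, -19, -16, -14, -8, 3, 151, 174, 2, -11, -7, -13, -13]
top
[None, None, None, None, None, None, None, None, None, None, None, None, None, None, None, None]
[16, 14, 17, 17, 14, 182, 21
[... 1033 characters left out ...]
8, 187) [[69, 59, 60, 55, 49, 73, 56, 65, 63, 58, 89], [72, 60, 60, 41, 47, 73, 57, 64, 64, 59, 89], [87, 59, 48, 39, 45, 74, 48, 58, 69, 60, 90]]
scene S [0.633 0.131] (330, 239) [[145, 96, 120, 75, 77, 77, 77, 75, 152, 132, 141], [145, 96, 73, 77, 88, 102, 80, 76, 102, 134, 143], [147, 106, 76, 77, 75, 87, 76, 76, 75, 135, 142]]
scene M [0.48  0.371] (411, 203) [[147, 122, 78, 78, 77, 76, 74, 75, 105, 140, 144], [102, 82, 77, 76, 94, 101, 95, 75, 75, 128, 143], [76, 140, 77, 77, 75, 99, 101, 76, 76, 73, 147]]
scene L [ 0.497 -0.355] (164, 187) [[150, 90, 84, 112, 107, 103, 90, 52, 55, 79, 149], [98, 76, 74, 109, 113, 105, 61, 51, 51, 77, 151], [75, 76, 76, 80, 75, 73, 56, 54, 77, 78, 134]]
```

```bash
cat >> h.py <<'E'
def draw(n,im,circs,box,s,out,pts=[]):
    u0,v0,u1,v1=box; o=cv2.resize(im[v0:v1,u0:u1],None,fx=s,fy=s,interpolation=3)
    f=lambda p:tuple(int(round(((a+.5)-b)*s)) for a,b in zip(pix(n,p),(u0,v0)))
    for x,y,z,r in circs:
        q=np.array([f((x+r*np.cos(t),y+r*np.sin(t),z)) for t in np.linspace(0,6.2832,48)])
        cv2.polylines(o,[q],True,(0,0,255),1)
    for p in pts: cv2.circle(o,f(p),2,(0,255,0),-1)
    cv2.imwrite(f'pics/{out}.png',o)
E
python3 - <<'E'
from h import *
C=[(.4214,.2013,.092,.031),(.4355,.068,.052,.019),(.4269,-.0698,.07,.025),(.4075,-.1867,.07,.027),(.4901,-.3617,.152,.017),(.6318,-.0747,.104,.017),(.633,.131,.038,.035),(.48,.371,.044,.0475),(.497,-.355,.052,.06)]
o=ctrl.get_obs()['position']
draw('scene',cv2.imread('pics/scene0.png'),C,(120,130,450,270),2.4,'o1')
draw('top',cv2.imread('pics/top0.png'),C,(80,120,370,240),2.7,'o2')
draw('scene',cv2.imread('pics/scene0.png'),[],(400,40,512,140),5,'o3',[o,o+[0,0,.1],o-[0,0,.2]])
E
```

```text
(no output)
```

View pics/o1.png

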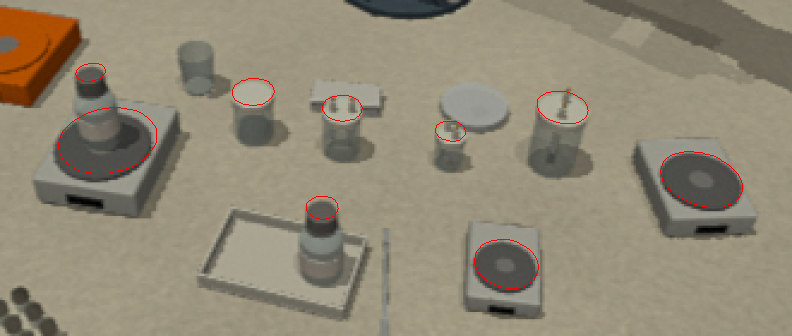

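View pics/o2.png

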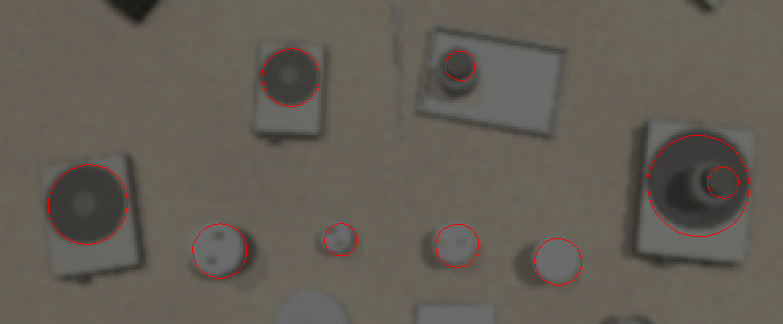

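View pics/o3.png

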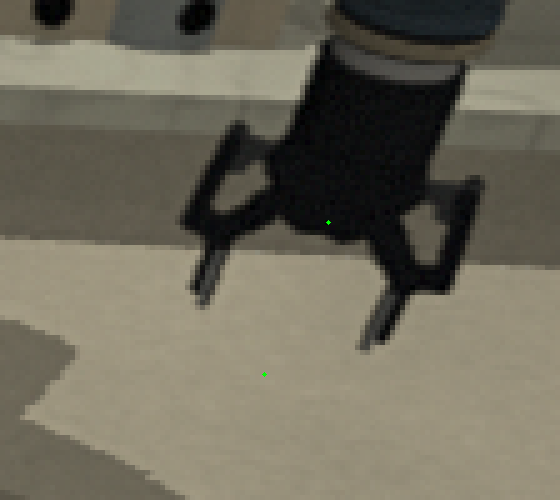

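```bash
python3 - <<'E'
from h import *
o=ctrl.get_obs(); M=R.from_rotvec(o['eef_rot']).as_matrix(); print(M.round(3))
Z=np.load('pics/scene0.npz'); d=Z['d'];P=cloud('scene',d); im=Z['im'].mean(-1)
w=P[40:140,400:512]; m=(w[...,0]<.5)&(w[...,2]>.1)&(im[40:140,400:512]<90)&(w[...,0]>.1)
q=(w[m]-o['position'])@M
for lo in np.arange(-.2,.05,.02):
    s=q[(q[:,1]>=lo)&(q[:,1]<lo+.02)]
    if len(s)>3: print('y',lo.round(3),len(s),'x',np.percentile(s[:,0],[2,50,98]).round(3),'z',np.percentile(s[:,2],[2,50,98]).round(3))
for p in [(439,97),(440,99),(472,108),(473,107),(441,95),(475,101)]: print(p,P[p[1],p[0]].round(3),((P[p[1],p[0]]-o['position'])@M).round(3))
E
```

```text
[[ 0.895 -0.     0.446]
 [-0.446 -0.001  0.895]
 [-0.    -1.    -0.001]]
y -0.2 270 x [-0.005  0.03   0.041] z [-0.036 -0.     0.034]
y -0.18 223 x [0.011 0.034 0.042] z [-0.036  0.     0.034]
y -0.16 142 x [0.006 0.03  0.04 ] z [-0.064 -0.002  0.035]
y -0.14 412 x [-0.007  0.012  0.023] z [-0.068  0.001  0.064]
y -0.12 279 x [-0.01   0.014  0.022] z [-0.071 -0.     0.067]
y -0.1 225 x [-0.009  0.013  0.02 ] z [-0.073  0.013  0.069]
y -0.08 73 x [0.003 0.011 0.017] z [-0.061  0.043  0.06 ]
y -0.06 55 x [0.006 0.009 0.017] z [-0.056  0.042  0.053]
y -0.04 4 x [0.005 0.012 0.014] z [-0.047 -0.001  0.046]
(439, 97) [0.227 0.442 0.252] [ 0.006 -0.045 -0.053]
(440, 99) [0.234 0.444 0.25 ] [ 0.012 -0.042 -0.048]
(472, 108) [0.277 0.524 0.25 ] [ 0.014 -0.042  0.042]
(473, 107) [0.278 0.525 0.254] [ 0.015 -0.046  0.044]
(441, 95) [0.234 0.443 0.263] [ 0.012 -0.055 -0.049]
(475, 101) [0.274 0.525 0.271] [ 0.012 -0.064  0.042]
```

```bash
cat >> h.py <<'E'
def ringfit(n,im,x,y,z,r,sgn,span=.012):
    g=cv2.GaussianBlur(im.astype(np.float32).mean(-1),(0,0),.7)
    t=np.linspace(0,2*np.pi,90,endpoint=False); best=None; 
    def samp(x,y,rr):
        q=np.array([pix(n,(x+rr*np.cos(a),y+rr*np.sin(a),z)) for a in t],np.float32)
        return cv2.remap(g,q[:,0].reshape(1,-1),q[:,1].reshape(1,-1),cv2.INTER_LINEAR)[0]
    def sc(x,y): return np.mean(np.clip(sgn*(samp(x,y,r-.003)-samp(x,y,r+.003)),-25,25))
    for s,k in((span,6),(span/6,6)):
        cx,cy=(x,y) if best is None else best[1:]
        for a in np.linspace(-s,s,2*k+1):
            for b in np.linspace(-s,s,2*k+1):
                v=sc(cx+a,cy+b)
                if best is None or v>best[0]: best=(v,cx+a,cy+b)
    return np.round(best,4)
E
python3 - <<'E'
from h import *
C=dict(L=(.4214,.2013,.092,.031,1),S=(.4355,.068,.052,.019,1),M=(.4269,-.0698,.07,.025,1),plain=(.4075,-.1867,.07,.027,1),bcap=(.4901,-.3557,.152,.017,-1),tb=(.6318,-.0747,.104,.017,-1),sS=(.633,.131,.038,.035,-1),sM=(.48,.371,.044,.0475,-1),sL=(.497,-.355,.052,.06,-1))
for k,c in C.items(): print(k,*[ringfit(n,cv2.imread(f'pics/{n}0.png'),*c) for n in('top','scene')])
E
```

```text
Traceback (most recent call last):
  File "h.py", line 45, in ringfit
    v=sc(cx+a,cy+b)
  File "h.py", line 40, in sc
    def sc(x,y): return np.mean(np.clip(sgn*(samp(x,y,r-.003)-samp(x,y,r+.003)),-25,25))
                                             ~~~~^^^^^^^^^^^^
  File "h.py", line 38, in samp
    q=np.array([pix(n,(x+rr*np.cos(a),y+rr*np.sin(a),z)) for a in t],np.float32)
                ~~~^^^^^^^^^^^^^^^^^^^^^^^^^^^^^^^^^^^^^
  File "h.py", line 14, in pix
    c=ctrl.get_calibration(n);f=192/np.tan(np.radians(c['fov_y']/2));T=np.array(c['T'])
ValueError: time passes only in moves, steps and waits
```

Calibration calls are limited per script, so I'll cache them.

```bash
python3 - <<'E'
s=open('h.py').read()
s=s.replace("def look(","import functools\n@functools.lru_cache(None)\ndef cal(n): return ctrl.get_calibration(n)\ndef look(",1)
i=s.index("def look("); s=s[:i]+s[i:].replace("ctrl.get_calibration(n)","cal(n)")
open('h.py','w').write(s)
E
python3 - <<'E'
from h import *
C=dict(L=(.4214,.2013,.092,.031,1),S=(.4355,.068,.052,.019,1),M=(.4269,-.0698,.07,.025,1),plain=(.4075,-.1867,.07,.027,1),bcap=(.4901,-.3557,.152,.017,-1),tb=(.6318,-.0747,.104,.017,-1),sS=(.633,.131,.038,.035,-1),sM=(.48,.371,.044,.0475,-1),sL=(.497,-.355,.052,.06,-1))
for k,c in C.items(): print(k,*[ringfit(n,cv2.imread(f'pics/{n}0.png'),*c) for n in('top','scene')])
E
```

```text
L [14.1033  0.4244  0.2046] [17.1041  0.4277  0.2026]
S [8.5925 0.4405 0.0733] [14.0885  0.4432  0.0703]
M [10.5533  0.4309 -0.0668] [16.0257  0.4352 -0.0685]
plain [11.3633  0.4108 -0.185 ] [19.3446  0.4145 -0.187 ]
bcap [ 9.273   0.4911 -0.354 ] [15.7184  0.5024 -0.358 ]
tb [15.8316  0.6321 -0.072 ] [14.8773  0.6448 -0.0727]
sS [20.0538  0.6333  0.1323] [25.     0.639  0.129]
sM [21.547   0.4797  0.3733] [25.     0.486  0.369]
sL [21.9944  0.5033 -0.356 ] [22.7642  0.51   -0.3583]
```

```bash
python3 -m crank '[[[0,-0.1156,0],[0,-0.01,0],0.0],[[0,-0.1156,0],[0,-0.01,0],0.0],[[0,-0.1156,0],[0,-0.01,0],0.0],[[0,-0.1154,0],[0,-0.01,0],0.0],[[0,0,0],[0.02,0,-0.04],0.0],[[0,0,0],[0.02,0,-0.04],0.0],[[0,0,0],[0.02,0,-0.04],0.0],[[0,0,0],[0.02,0,-0.04],0.0]]' 20
python3 - <<'E'
from h import *
o=ctrl.get_obs();print(o['t'],o['position'],R.from_rotvec(o['eef_rot']).as_matrix().round(3).tolist(),o['opening'])
s=2.7;c=[(433,28),(566,48),(553,136),(418,114)]
p=np.array([ray('top',80+a/s,120+b/s,.022)[:2] for a,b in c]);print(p.round(4),p.mean(0),np.linalg.norm(p[0]-p[1]),np.linalg.norm(p[1]-p[2]))
E
```

```text
t: 0.9
position: [0.3253, 0.3308, 0.2476]
eef_rot: [-1.571, -0.001, 0.001]
force: [0.8, 1.0, -0.0]
opening: 0.0003
0.9 [0.32534335 0.33075971 0.24756564] [[1.0, -0.0, -0.001], [0.001, -0.0, 1.0], [-0.0, -1.0, -0.0]] 0.0003242017065689658
[[ 0.6942 -0.0426]
 [ 0.6681 -0.2053]
 [ 0.5596 -0.1881]
 [ 0.5877 -0.024 ]] [ 0.62739602 -0.11500811] 0.16474659633682426 0.10983940400355059
```

```bash
python3 -m crank '[[[0,0,0],[0.0105,0,-0.043],0.0],[[0,0,0],[0.0105,0,-0.043],0.0],[[0,0,0],[0.0105,0,-0.043],0.0],[[0,0,0],[0.0105,0,-0.043],0.0],[[0,0,0],[0.0105,0,-0.043],0.0],[[0,0,0],[0.0105,0,-0.043],0.0],[[0,0,0],[0.0105,0,-0.043],0.0],[[0,0,0],[0.0105,0,-0.043],0.0]]'
python3 -m crank '[[[0,0,0],[0.0105,0,-0.043],0.0],[[0,0,0],[0.0105,0,-0.043],0.0],[[0,0,0],[0.0105,0,-0.043],0.0],[[0,0,0],[0.0105,0,-0.043],0.0],[[0,0,0],[0.0105,0,-0.043],0.0],[[0,0,0],[0.0105,0,-0.043],0.0],[[0,0,0],[0.0105,0,-0.043],0.0],[[0,0,0],[0.0105,0,-0.041],0.0]]'
python3 - <<'E'
from h import *
o=ctrl.get_obs()['position']
for n,b in(('scene',(110,60,260,230)),('top',(270,120,420,270))):
    im,d=look(n,n+'1'); draw(n,cv2.convertScaleAbs(im,alpha=1.5),[(.494,-.3555,.152,.017)],b,3.4,n+'1c',[o,o-[0,0,.011],o+[0,0,.1]])
E
```

```text
t: 1.7
position: [0.4092, -0.0134, 0.2478]
eef_rot: [-1.571, -0.0, 0.0]
force: [0.1, 0.9, 0.4]
opening: 0.0001
t: 2.5
position: [0.4933, -0.3554, 0.2474]
eef_rot: [-1.57, 0.0, 0.0]
force: [0.5, -0.4, 0.6]
opening: -0.0003
```

View pics/scene1c.png

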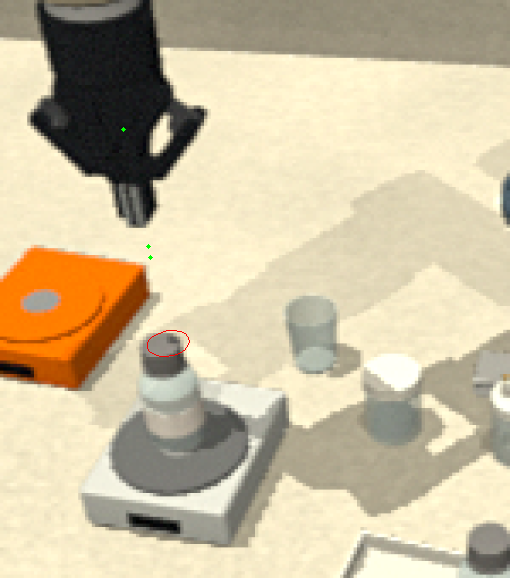

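View pics/top1c.png

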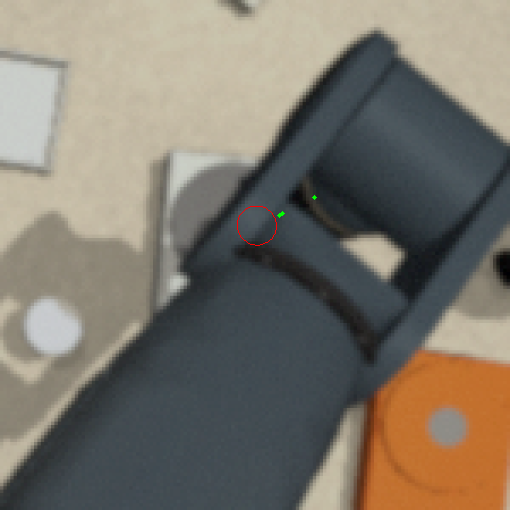

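```bash
python3 - <<'E'
from h import *
o=ctrl.get_obs()['position']; print(o)
Z=np.load('pics/scene1.npz'); d=Z['d'];P=cloud('scene',d); g=Z['im'].mean(-1)
m=(P[...,2]>.2)&(np.hypot(P[...,0]-o[0],P[...,1]-o[1])<.08)
q=P[m]-o
for lo in np.arange(-.02,.2,.01):
    s=q[(q[:,2]>=lo)&(q[:,2]<lo+.01)]
    if len(s)>1: print('z',lo.round(3),len(s),'x',np.percentile(s[:,0],[2,50,98]).round(3),'y',np.percentile(s[:,1],[2,50,98]).round(3))
print(P[100:132:2,149:153].round(3)[:,1].tolist())
E
```

```text
[ 0.49333096 -0.35739746  0.24649318]
z 0.02 12 x [0.007 0.012 0.014] y [-0.006  0.002  0.009]
z 0.03 38 x [-0.001  0.01   0.013] y [-0.012  0.003  0.014]
z 0.04 40 x [-0.004  0.009  0.013] y [-0.013  0.003  0.014]
z 0.05 44 x [-0.003  0.009  0.014] y [-0.012  0.004  0.014]
z 0.06 48 x [0.004 0.011 0.017] y [-0.024 -0.001  0.019]
z 0.07 122 x [-0.008  0.012  0.015] y [-0.035 -0.003  0.034]
z 0.08 108 x [-0.008  0.013  0.017] y [-0.042 -0.005  0.042]
z 0.09 121 x [-0.006  0.013  0.02 ] y [-0.048 -0.005  0.05 ]
z 0.1 149 x [0.    0.013 0.02 ] y [-0.056 -0.004  0.055]
z 0.11 203 x [-0.009  0.011  0.021] y [-0.058  0.008  0.061]
z 0.12 156 x [-0.003  0.012  0.022] y [-0.046  0.009  0.049]
z 0.13 148 x [-0.005  0.012  0.021] y [-0.038  0.008  0.041]
z 0.14 39 x [-0.005  0.01   0.017] y [-0.037  0.031  0.038]
z 0.15 103 x [0.002 0.031 0.04 ] y [-0.027  0.017  0.037]
z 0.16 139 x [-0.004  0.032  0.04 ] y [-0.027  0.014  0.037]
z 0.17 141 x [-0.002  0.032  0.04 ] y [-0.028  0.014  0.037]
z 0.18 154 x [-0.006  0.033  0.04 ] y [-0.027  0.014  0.037]
z 0.19 195 x [-0.012  0.029  0.04 ] y [-0.032  0.013  0.035]
[[0.507, -0.34, 0.349], [0.508, -0.34, 0.345], [0.511, -0.34, 0.341], [0.511, -0.342, 0.335], [0.504, -0.345, 0.326], [0.506, -0.346, 0.321], [0.504, -0.348, 0.314], [0.508, -0.347, 0.31], [0.501, -0.351, 0.3], [0.505, -0.35, 0.297], [0.506, -0.351, 0.292], [0.504, -0.353, 0.284], [0.504, -0.354, 0.278], [0.505, -0.355, 0.273], [0.121, -0.524, -0.001], [0.134, -0.52, -0.001]]
```

```bash
python3 -m crank '[[[0,0,0],[0.0015,0,0.001],0.0854],[[0,0,0],[0,0,0],0.0854],[[0,0,0],[0,0,0],0.0854],[[0,0,0],[0,0.01,0],0.0854],[[0,0,0],[0,0.01,0],0.0854],[[0,0,0],[0,0.01,0],0.0854],[[0,0,0],[0,0.01,0],0.0854],[[0,0,0],[0,0.01,0],0.0854]]' 20
python3 -m crank '[[[0,0,0],[0,0.01,0],0.0854],[[0,0,0],[0,0.01,0],0.0854],[[0,0,0],[0,0.01,0],0.0854],[[0,0,0],[0,0.01,0],0.0854],[[0,0,0],[0,0.01,0],0.0854],[[0,0,0],[0,0.008,0],0.0854],[[0,0,0],[0,0,0],0.0854],[[0,0,0],[0,0,0],0.0854]]' 20
python3 - <<'E'
from h import *
o=ctrl.get_obs()['position']
for n,b in(('scene',(110,60,260,230)),):
    im,d=look(n,n+'2'); draw(n,cv2.convertScaleAbs(im,alpha=1.5),[],b,3.4,n+'2c',[o,o-[0,0,.011],o+[0,0,.1]])
E
```

```text
t: 3.4
position: [0.4947, -0.3524, 0.1966]
eef_rot: [-1.57, 0.0, 0.001]
force: [-0.3, 0.3, -0.5]
opening: 0.0853
t: 4.2
position: [0.4949, -0.3526, 0.1399]
eef_rot: [-1.571, -0.0, 0.0]
force: [-0.0, -0.0, -0.5]
opening: 0.085
```

View pics/scene2c.png

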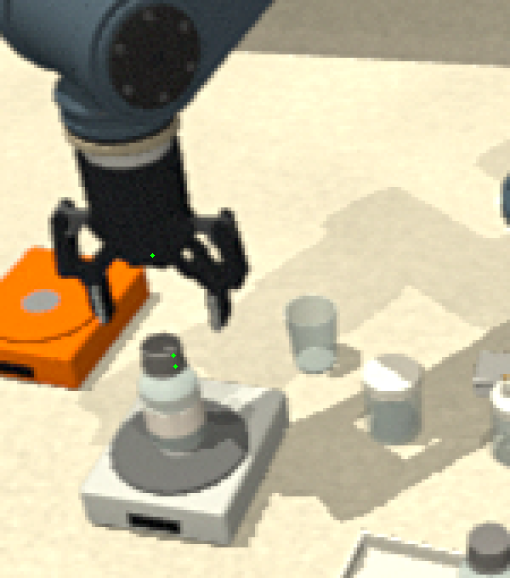

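```bash
python3 -m crank '[[[0,0,0],[0,0,-0.003],0.0854],[[0,0,0],[0,0,0],0.05],[[0,0,0],[0,0,0],0.04],[[0,0,0],[0,0,0],0.03],[[0,0,0],[0,0,0],0.02],[[0,0,0],[0,0,0],0.02],[[0,0,0],[0,0,0],0.02],[[0,0,0],[0,0,0],0.02]]' 25
python3 - <<'E'
from h import *
o=ctrl.get_obs()['position']
for n,b in(('scene',(110,60,260,230)),):
    im,d=look(n,n+'3'); draw(n,cv2.convertScaleAbs(im,alpha=1.5),[],b,3.4,n+'3c',[o,o-[0,0,.011],o+[0,0,.1]])
E
```

```text
t: 5.05
position: [0.4949, -0.3555, 0.1398]
eef_rot: [-1.571, -0.0, 0.0]
force: [0.3, 0.3, 1.4]
opening: 0.02
```

View pics/scene3c.png

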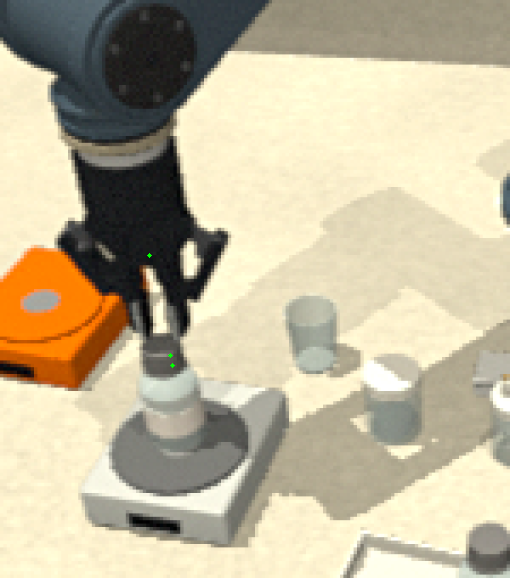

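The fingers closed on air. The picture and depth both show the real fingertips about 35 mm above where the reported TCP puts them, so I'll use that measured offset: grasp point ≈ reported z + 43 mm. I'll reopen and go lower.

```bash
python3 -m crank '[[[0,0,0],[0,0,0],0.07],[[0,0,0],[0,0,0],0.07],[[0,0,0],[0,0,0],0.07],[[0,0,0],[0,0,0],0.07],[[0,0,0],[0,0.01,0],0.07],[[0,0,0],[0,0.01,0],0.07],[[0,0,0],[0,0.01,0],0.07],[[0,0,0],[0,0.01,0],0.07]]' 25
python3 - <<'E'
from h import *
o=ctrl.get_obs()['position'];print(o,ctrl.get_obs()['force'])
for n,b in(('scene',(110,60,260,230)),):
    im,d=look(n,n+'4'); draw(n,cv2.convertScaleAbs(im,alpha=1.5),[],b,3.4,n+'4c',[o+[0,0,.043]])
E
```

```text
t: 5.9
position: [0.4946, -0.3553, 0.0985]
eef_rot: [-1.57, 0.0, 0.001]
force: [0.2, -1.1, -0.2]
opening: 0.0701
[ 0.4946327  -0.35534181  0.09846109] [ 0.17100853 -1.1167172  -0.1757221 ]
```

View pics/scene4c.png

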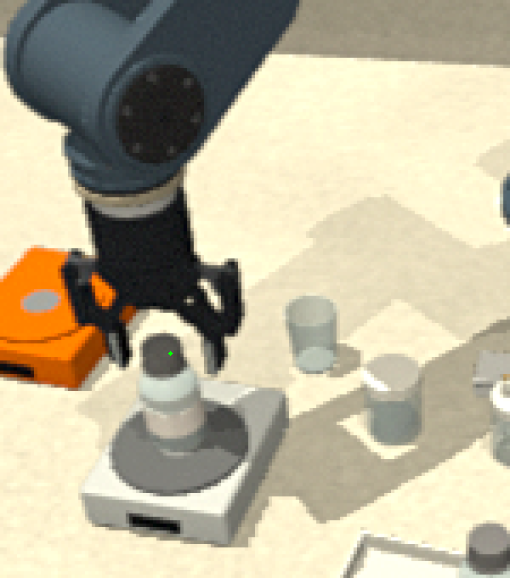

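```bash
python3 -m crank '[[[0,0,0],[0,0,-0.002],0.05],[[0,0,0],[0,0,0],0.04],[[0,0,0],[0,0,0],0.03],[[0,0,0],[0,0,0],0.02],[[0,0,0],[0,0,0],0.02],[[0,0,0],[0,0,0],0.02],[[0,0,0],[0,-0.01,0],0.02],[[0,0,0],[0,-0.015,0],0.02]]' 30
python3 - <<'E'
from h import *
o=ctrl.get_obs()['position'];print(o,ctrl.get_obs()['force'])
for n,b in(('scene',(110,60,260,230)),):
    im,d=look(n,n+'5'); draw(n,cv2.convertScaleAbs(im,alpha=1.5),[],b,3.4,n+'5c',[o+[0,0,.043]])
E
```

```text
t: 6.75
position: [0.4943, -0.3568, 0.1247]
eef_rot: [-1.569, 0.001, 0.002]
force: [-0.0, -0.4, -2.0]
opening: 0.0332
[ 0.49429381 -0.35682035  0.12473403] [-0.02154789 -0.35849605 -1.96184949]
```

View pics/scene5c.png

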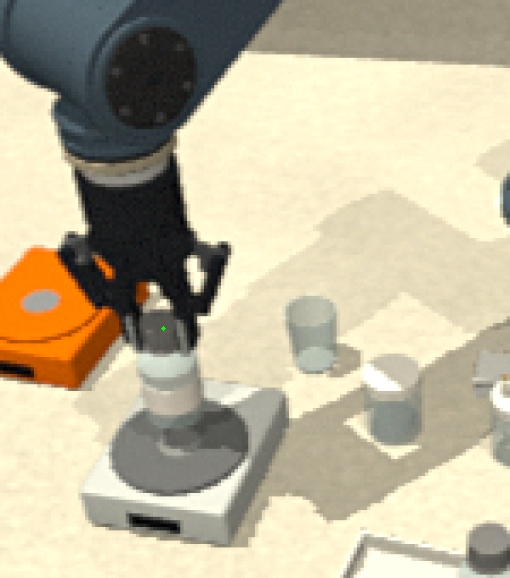

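```bash
python3 - <<'E'
from h import *
p=np.array([ray('scene',120+a/2.4-.5,130+b/2.4-.5,.022)[:2] for a,b in [(235,210),(367,239),(349,309),(199,279)]]);print(p.round(4),p.mean(0))
Z=np.load('pics/top0.npz');P=cloud('top',Z['d']);im=Z['im'].mean(-1)
draw('top',cv2.convertScaleAbs(Z['im'],alpha=1.6),[(.6226,-.156,.004,.025),(.635,-.0735,.004,.025)],(225,120,300,180),8,'tr')
E
```

```text
[[ 0.5715 -0.1842]
 [ 0.6004 -0.0248]
 [ 0.7017 -0.0375]
 [ 0.6783 -0.206 ]] [ 0.63797868 -0.1131417 ]
```

View pics/tr.png

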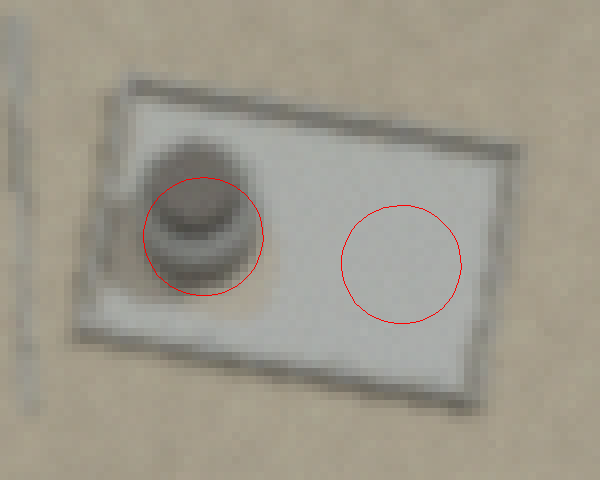

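```bash
python3 -m crank '[[[0,0,0],[0.008,-0.005,0.012],0.02],[[0,0,0],[0.016,-0.005,0.024],0.02],[[0,0,0],[0.02,0,0.03],0.02],[[0,0,0],[0.022,0,0.034],0.02],[[0,0,0],[0.022,0,0.034],0.02],[[0,0,0],[0.02,0,0.03],0.02],[[0,0,0],[0.015,0,0.024],0.02],[[0,0,0],[0.01,0,0.013],0.02]]'
python3 -m crank '[[[0,0,0],[0,0.02,0],0.02],[[0,0,0],[0,0.02,0],0.02],[[0,0,0],[0,0.015,0],0.02],[[0,0,0],[0,0.01,0],0.02],[[0,0,0],[0,0.006,0],0.02],[[0,0,0],[0,0.003,0],0.02],[[0,0,0],[0,0.002,0],0.02],[[0,0,0],[0,0,0],0.02]]'
python3 - <<'E'
from h import *
o=ctrl.get_obs();print(o['position'],o['force'])
for n,b in(('scene',(190,130,310,280)),):
    im,d=look(n,n+'6'); draw(n,cv2.convertScaleAbs(im,alpha=1.5),[],b,3.9,n+'6c')
E
```

```text
t: 7.6
position: [0.6287, -0.1535, 0.1349]
eef_rot: [-1.57, -0.002, 0.002]
force: [-0.2, -0.5, -1.9]
opening: 0.033
t: 8.4
position: [0.628, -0.1566, 0.0591]
eef_rot: [-1.571, -0.001, -0.0]
force: [0.0, -0.1, -1.3]
opening: 0.0331
[ 0.62795138 -0.15659321  0.05910465] [ 0.04096763 -0.12041766 -1.26655375]
```

View pics/scene6c.png

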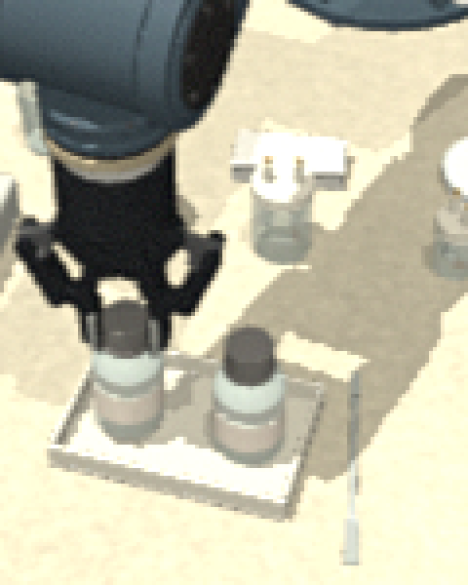

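```bash
python3 -m crank '[[[0,0,0],[0,0.002,0],0.02],[[0,0,0],[0,0.002,0],0.02],[[0,0,0],[0,0.001,0],0.02],[[0,0,0],[0,0.001,0],0.02],[[0,0,0],[0,0.001,0],0.02],[[0,0,0],[0,0.001,0],0.02],[[0,0,0],[0,0,0],0.02],[[0,0,0],[0,0,0],0.02]]'
```

```text
t: 9.25
position: [0.6286, -0.1568, 0.0522]
eef_rot: [-1.571, -0.002, -0.001]
force: [-2.0, -0.0, 8.6]
opening: 0.0332
```

```bash
python3 -m crank '[[[0,0,0],[0,-0.0005,0],0.034],[[0,0,0],[0,0,0],0.036],[[0,0,0],[0,0,0],0.042],[[0,0,0],[0,0,0],0.05],[[0,0,0],[0,0,0],0.054],[[0,0,0],[0,0,0],0.054],[[0,0,0],[0,-0.01,0],0.054],[[0,0,0],[0,-0.02,0],0.054]]'
python3 -m crank '[[[0,0,0],[0,-0.03,0],0.054],[[0,0,0],[-0.02,-0.03,0.02],0.0854],[[0,0,0],[-0.02,-0.02,0.04],0.0854],[[0,0,0],[-0.025,0,0.04],0.0854],[[0,0,0],[-0.025,0,0.04],0.0854],[[0,0,0],[-0.025,0,0.04],0.0854],[[0,0,0],[-0.025,0,0.04],0.0854],[[0,0,0],[-0.02,0,0.04],0.0854]]'
python3 - <<'E'
from h import *
o=ctrl.get_obs();print(o['position'],o['force'])
for n,b in(('scene',(190,130,400,280)),):
    im,d=look(n,n+'7'); draw(n,cv2.convertScaleAbs(im,alpha=1.5),[],b,3.8,n+'7c')
im,d=look('top','top7'); draw('top',cv2.convertScaleAbs(im,alpha=1.6),[(.426,.2036,.092,.031)],(80,120,370,270),2.7,'top7c')
E
```

```text
t: 10.05
position: [0.627, -0.1562, 0.0808]
eef_rot: [-1.57, 0.002, 0.002]
force: [-0.3, 0.6, -0.2]
opening: 0.0542
t: 10.85
position: [0.4664, 0.1048, 0.1622]
eef_rot: [-1.571, -0.001, -0.001]
force: [0.5, -0.5, 0.0]
opening: 0.0854
[0.46638124 0.10479695 0.16215855] [ 0.47956948 -0.47254292  0.0481874 ]
```

View pics/scene7c.png

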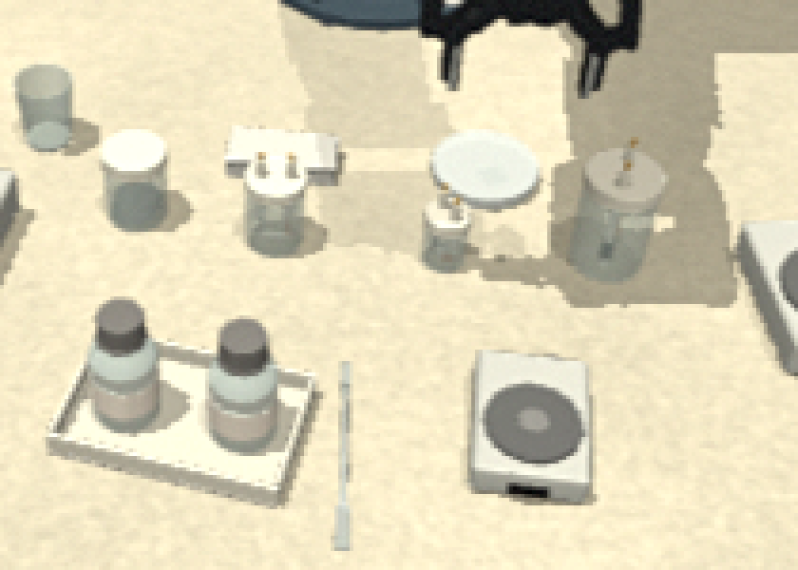

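View pics/top7c.png

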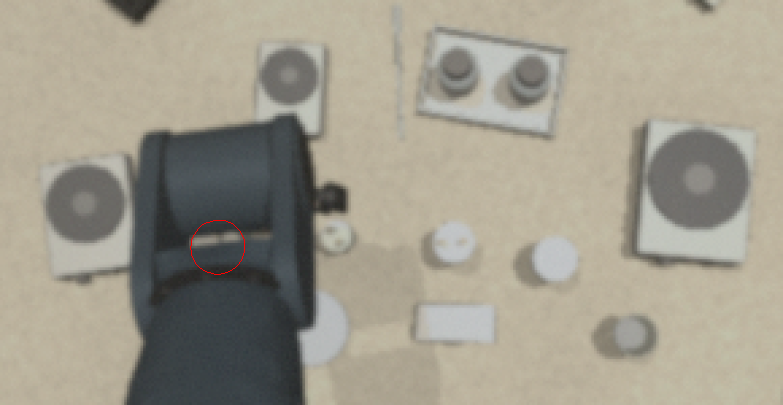

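```bash
python3 - <<'E'
from h import *
print([ringfit(n,cv2.imread(f'pics/{n}7.png'),.5065,-.357,.052,.06,-1) for n in('top','scene')])
E
python3 -m crank '[[[0,0,0],[-0.013,0,0.033],0.0854],[[0,0,0],[-0.013,0,0.033],0.0854],[[0,0,0],[-0.014,0,0.033],0.0854],[[0,0,0],[0,0,0],0.0854],[[0,0,0],[0,0.02,0],0.0854],[[0,0,0],[0,0.02,0],0.0854],[[0,0,0],[0,0.02,0],0.0854],[[0,0,0],[0,0,0],0.0854]]'
python3 - <<'E'
from h import *
o=ctrl.get_obs();print(o['position'],o['force'])
for n,b in(('scene',(280,90,430,240)),):
    im,d=look(n,n+'8'); draw(n,cv2.convertScaleAbs(im,alpha=1.5),[(.426,.2036,.092,.031)],b,3.9,n+'8c',[o['position']+[0,0,.043]])
E
```

```text
[array([22.9017,  0.5028, -0.3563]), array([25.    ,  0.5105, -0.357 ])]
t: 11.75
position: [0.427, 0.2014, 0.0999]
eef_rot: [-1.572, 0.002, 0.002]
force: [0.1, -0.0, 0.7]
opening: 0.0858
[0.42703348 0.20142795 0.09990137] [ 0.07974965 -0.01296374  0.67255332]
```

View pics/scene8c.png

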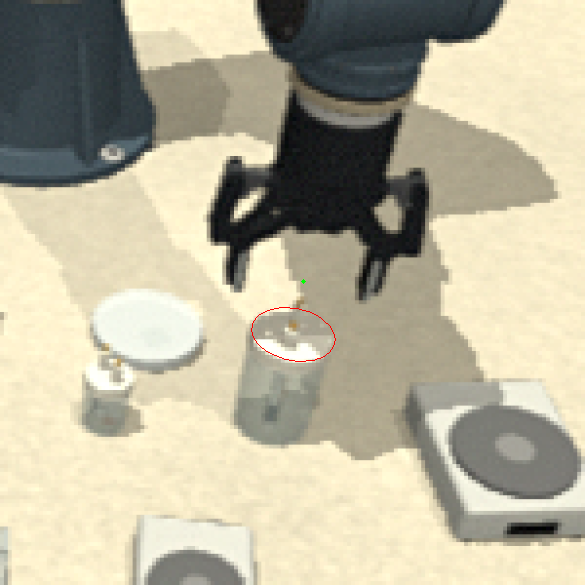

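```bash
python3 -m crank '[[[0,0,0],[0,0,-0.003],0.0854],[[0,0,0],[0,0.015,0],0.0854],[[0,0,0],[0,0.015,0],0.0854],[[0,0,0],[0,0.015,0],0.0854],[[0,0,0],[0,0.01,0],0.0854],[[0,0,0],[0,0.008,0],0.0854],[[0,0,0],[0,0,0],0.0854],[[0,0,0],[0,0,0],0.0854]]'
python3 - <<'E'
from h import *
o=ctrl.get_obs();print(o['position'],o['force'])
for n,b in(('scene',(280,90,430,240)),):
    im,d=look(n,n+'9'); draw(n,cv2.convertScaleAbs(im,alpha=1.5),[],b,3.9,n+'9c')
E
```

```text
t: 12.6
position: [0.428, 0.1995, 0.0387]
eef_rot: [-1.571, -0.001, -0.0]
force: [0.2, -0.4, -0.0]
opening: 0.0856
[0.42797577 0.1995171  0.03874581] [ 0.16108205 -0.41032919 -0.03218676]
```

View pics/scene9c.png

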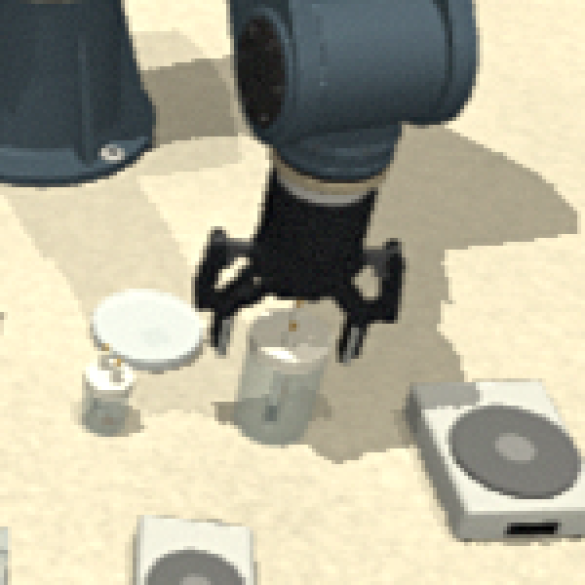

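```bash
python3 -m crank '[[[0,0,0],[0,0,0.001],0.075],[[0,0,0],[0,0,0],0.068],[[0,0,0],[0,0,0],0.064],[[0,0,0],[0,0,0],0.06],[[0,0,0],[0,0,0],0.05],[[0,0,0],[0,0,0],0.05],[[0,0,0],[0,0,0],0.05],[[0,0,0],[0,-0.01,0],0.05]]' 40
python3 -m crank '[[[0,0,0],[0,-0.015,0],0.05],[[0,0,0],[0,-0.015,0],0.05],[[0,0,0],[0,0,0],0.05],[[0,0,0],[0,0,0],0.05],[[0,0,0],[0,0,0],0.05],[[0,0,0],[0,0,0],0.05],[[0,0,0],[0,0,0],0.05],[[0,0,0],[0,0,0],0.05]]' 40
python3 - <<'E'
from h import *
o=ctrl.get_obs();print(o['position'],o['force'])
for n,b in(('scene',(280,90,430,240)),):
    im,d=look(n,n+'10'); draw(n,cv2.convertScaleAbs(im,alpha=1.5),[],b,3.9,n+'10c')
E
```

```text
t: 13.45
position: [0.4269, 0.2002, 0.0478]
eef_rot: [-1.572, 0.001, 0.002]
force: [0.4, 0.8, -2.9]
opening: 0.0607
t: 14.25
position: [0.4275, 0.2004, 0.078]
eef_rot: [-1.571, 0.0, 0.001]
force: [-0.3, -0.1, -2.5]
opening: 0.0605
[0.42748533 0.20039127 0.07798909] [-0.34513665 -0.14968013 -2.53235116]
```

View pics/scene10c.png

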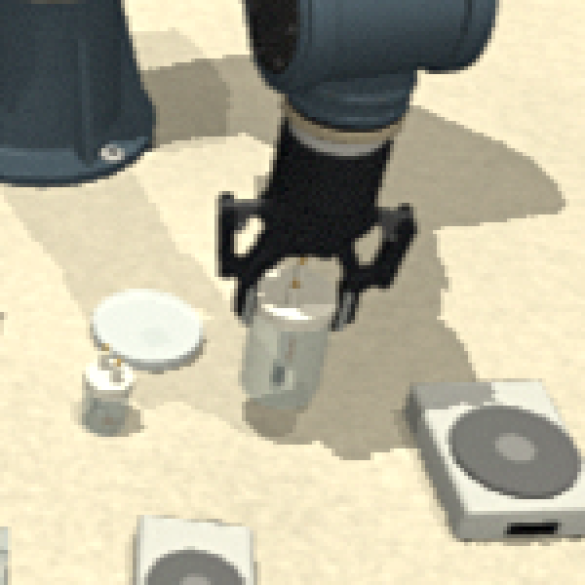

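```bash
python3 -m crank '[[[0,0,0],[0,-0.02,0],0.05],[[0,0,0],[0,-0.03,0],0.05],[[0,0,0],[0,-0.025,-0.01],0.05],[[0,0,0],[0.003,-0.012,-0.025],0.05],[[0,0,0],[0.006,0,-0.038],0.05],[[0,0,0],[0.006,0,-0.04],0.05],[[0,0,0],[0.006,0,-0.04],0.05],[[0,0,0],[0.006,0,-0.04],0.05]]'
python3 -m crank '[[[0,0,0],[0.006,0,-0.04],0.05],[[0,0,0],[0.006,0,-0.04],0.05],[[0,0,0],[0.006,0,-0.04],0.05],[[0,0,0],[0.006,0,-0.04],0.05],[[0,0,0],[0.006,0,-0.04],0.05],[[0,0,0],[0.006,0,-0.04],0.05],[[0,0,0],[0.006,0,-0.04],0.05],[[0,0,0],[0.006,0,-0.038],0.05]]'
```

```text
t: 15.1
position: [0.4547, 0.0059, 0.1654]
eef_rot: [-1.571, -0.001, 0.0]
force: [0.6, 0.0, -3.2]
opening: 0.061
t: 15.9
position: [0.5027, -0.3123, 0.165]
eef_rot: [-1.571, 0.0, 0.0]
force: [0.9, 0.4, -2.5]
opening: 0.0611
```

```bash
python3 -m crank '[[[0,0,0],[0.003,0,-0.025],0.05],[[0,0,0],[0.002,0.005,-0.016],0.05],[[0,0,0],[0,0.015,-0.004],0.05],[[0,0,0],[0,0.015,0],0.05],[[0,0,0],[0,0.015,0],0.05],[[0,0,0],[0,0.01,0],0.05],[[0,0,0],[0,0.004,0],0.05],[[0,0,0],[0,0,0],0.05]]'
python3 - <<'E'
from h import *
o=ctrl.get_obs();print(o['position'],o['force'])
for n,b in(('scene',(110,90,260,240)),):
    im,d=look(n,n+'11'); draw(n,cv2.convertScaleAbs(im,alpha=1.5),[],b,3.9,n+'11c')
E
```

```text
t: 16.7
position: [0.5078, -0.3549, 0.1008]
eef_rot: [-1.57, -0.0, 0.001]
force: [-1.3, -0.2, -1.8]
opening: 0.0611
[ 0.50780209 -0.35494083  0.10076473] [-1.28504284 -0.19104384 -1.84243344]
```

View pics/scene11c.png

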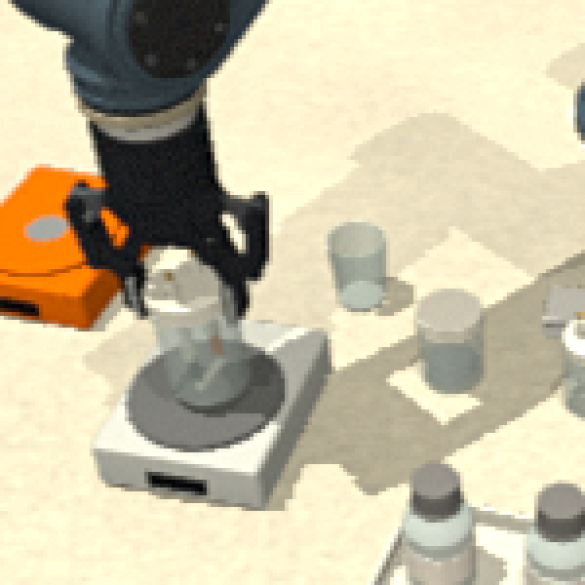

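```bash
python3 -m crank '[[[0,0,0],[0,0,-0.005],0.05],[[0,0,0],[0,0.002,0],0.05],[[0,0,0],[0,0.002,0],0.05],[[0,0,0],[0,0.002,0],0.05],[[0,0,0],[0,0.001,0],0.05],[[0,0,0],[0,0.001,0],0.05],[[0,0,0],[0,0,0],0.05],[[0,0,0],[0,0,0],0.05]]'
python3 - <<'E'
from h import *
o=ctrl.get_obs();print(o['position'],o['force'])
for n,b in(('scene',(110,90,260,240)),):
    im,d=look(n,n+'12'); draw(n,cv2.convertScaleAbs(im,alpha=1.5),[(.5065,-.357,.052,.03)],b,3.9,n+'12c')
E
```

```text
t: 17.55
position: [0.5079, -0.3605, 0.0933]
eef_rot: [-1.571, -0.0, 0.0]
force: [0.0, 0.5, -1.8]
opening: 0.0612
[ 0.50788073 -0.36051164  0.09332308] [ 0.04118857  0.52717213 -1.81965106]
```

View pics/scene12c.png

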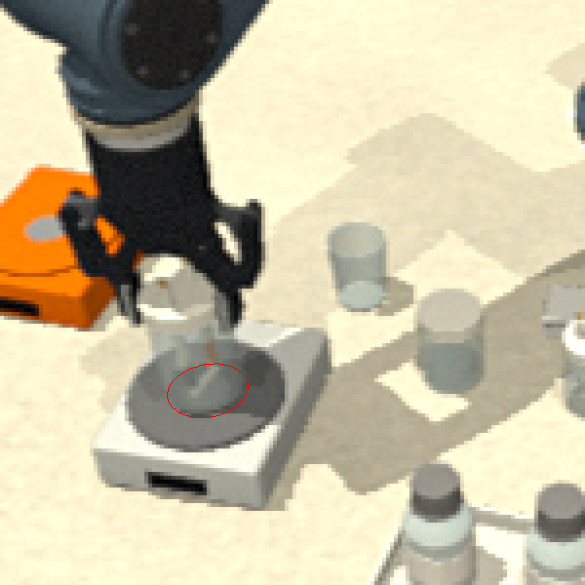

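```bash
python3 -m crank '[[[0,0,0],[0.002,0.001,0],0.05],[[0,0,0],[0,0.001,0],0.05],[[0,0,0],[0,0.001,0],0.05],[[0,0,0],[0,0.001,0],0.05],[[0,0,0],[0,0.0005,0],0.05],[[0,0,0],[0,0,0],0.05],[[0,0,0],[0,0,0],0.05],[[0,0,0],[0,0,0],0.05]]'
```

```text
t: 18.4
position: [0.5109, -0.3606, 0.0909]
eef_rot: [-1.572, -0.002, -0.001]
force: [-1.5, 6.2, 15.9]
opening: 0.0607
```

Contact (16 N). I'll release slowly and rise.

```bash
python3 -m crank '[[[0,0,0],[0,-0.0008,0],0.061],[[0,0,0],[0,0,0],0.062],[[0,0,0],[0,0,0],0.064],[[0,0,0],[0,0,0],0.07],[[0,0,0],[0,0,0],0.08],[[0,0,0],[0,0,0],0.0854],[[0,0,0],[0,0,0],0.0854],[[0,0,0],[0,-0.01,0],0.0854]]' 25
python3 -m crank '[[[0,0,0],[0,-0.02,0],0.0854],[[0,0,0],[0,-0.025,0],0.0854],[[0,0,0],[0,-0.025,0],0.0854],[[0,0,0],[-0.005,-0.01,0.02],0.0854],[[0,0,0],[-0.015,0,0.045],0.0854],[[0,0,0],[-0.015,0,0.045],0.0854],[[0,0,0],[-0.015,0,0.045],0.0854],[[0,0,0],[-0.015,0,0.045],0.0854]]'
python3 - <<'E'
from h import *
o=ctrl.get_obs();print(o['position'],o['force'])
im,d=look('scene','scene13'); draw('scene',cv2.convertScaleAbs(im,alpha=1.5),[],(110,100,310,240),3.9,'scene13c')
im,d=look('top','top13')
print(ringfit('top',im,.507,-.358,.144,.031,1),ringfit('scene',cv2.imread('pics/scene13.png'),.507,-.358,.144,.031,1))
E
```

```text
t: 19.2
position: [0.5092, -0.3601, 0.0987]
eef_rot: [-1.569, 0.001, 0.002]
force: [0.6, -0.7, 0.2]
opening: 0.0852
t: 20.0
position: [0.444, -0.1591, 0.1803]
eef_rot: [-1.571, -0.001, -0.001]
force: [0.8, 1.0, 1.2]
opening: 0.0855
[ 0.44403317 -0.15905701  0.1803246 ] [0.77580473 0.97766959 1.16891414]
[23.7699  0.505  -0.3537] [16.1749  0.5087 -0.3583]
```

View pics/scene13c.png

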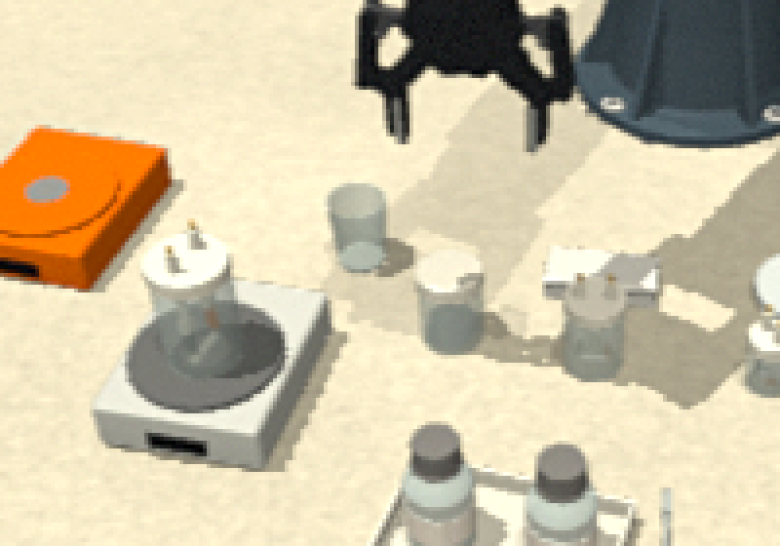

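View pics/top13.png

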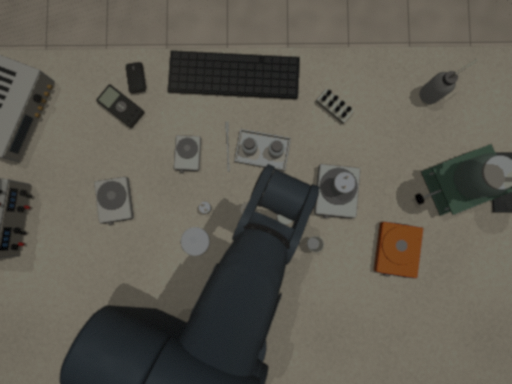

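```bash
python3 -m crank '[[[0,0,0],[-0.004,0,0.03],0.0854],[[0,0,0],[-0.004,0,0.03],0.0854],[[0,0,0],[-0.004,0,0.028],0.0854],[[0,0,0],[0,0.01,0],0.0854],[[0,0,0],[0,0.03,0],0.0854],[[0,0,0],[0,0.03,0],0.0854],[[0,0,0],[0,0.02,0],0.0854],[[0,0,0],[0,0,0],0.0854]]'
python3 - <<'E'
from h import *
o=ctrl.get_obs();print(o['position'],o['force'])
for n,b in(('scene',(190,80,340,230)),):
    im,d=look(n,n+'14'); draw(n,cv2.convertScaleAbs(im,alpha=1.5),[(.432,-.069,.07,.025)],b,3.9,n+'14c')
E
```

```text
t: 20.9
position: [0.4318, -0.0729, 0.0878]
eef_rot: [-1.57, 0.003, 0.003]
force: [-0.3, 0.2, 0.2]
opening: 0.0854
[ 0.43176724 -0.07294264  0.08780574] [-0.29513367  0.15475366  0.24975495]
```

View pics/scene14c.png

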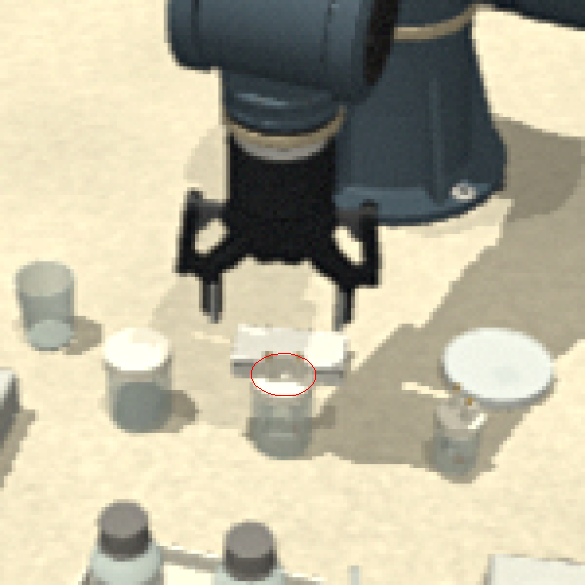

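```bash
python3 -m crank '[[[0,0,0],[0,0,0.003],0.0854],[[0,0,0],[0,0.02,0],0.0854],[[0,0,0],[0,0.02,0],0.0854],[[0,0,0],[0,0.015,0],0.0854],[[0,0,0],[0,0.01,0],0.0854],[[0,0,0],[0,0.005,0],0.0854],[[0,0,0],[0,0,0],0.0854],[[0,0,0],[0,0,0],0.0854]]'
python3 - <<'E'
from h import *
o=ctrl.get_obs();print(o['position'],o['force'])
for n,b in(('scene',(190,80,340,230)),):
    im,d=look(n,n+'15'); draw(n,cv2.convertScaleAbs(im,alpha=1.5),[],b,3.9,n+'15c')
E
```

```text
t: 21.75
position: [0.4332, -0.0697, 0.0202]
eef_rot: [-1.571, -0.001, -0.0]
force: [0.6, 0.4, -0.4]
opening: 0.0857
[ 0.43322293 -0.06966224  0.02023486] [ 0.57102207  0.42478777 -0.41552271]
```

View pics/scene15c.png

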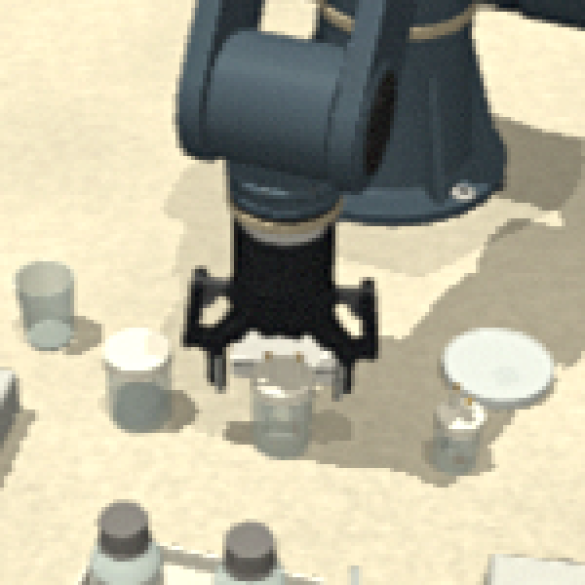

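```bash
python3 -m crank '[[[0,0,0],[0,0.001,0],0.07],[[0,0,0],[0,0,0],0.058],[[0,0,0],[0,0,0],0.052],[[0,0,0],[0,0,0],0.048],[[0,0,0],[0,0,0],0.04],[[0,0,0],[0,0,0],0.04],[[0,0,0],[0,0,0],0.04],[[0,0,0],[0,0,0],0.04]]' 35
python3 -m crank '[[[0,0,0],[0,-0.01,0],0.04],[[0,0,0],[0,-0.02,0],0.04],[[0,0,0],[0,-0.02,0],0.04],[[0,0,0],[0,-0.03,0],0.04],[[0,0,0],[0,-0.03,0],0.04],[[0,0,0],[0,-0.02,0],0.04],[[0,0,0],[0,0,0],0.04],[[0,0,0],[0,0,0],0.04]]'
python3 - <<'E'
from h import *
o=ctrl.get_obs();print(o['position'],o['force'])
for n,b in(('scene',(190,80,340,230)),):
    im,d=look(n,n+'16'); draw(n,cv2.convertScaleAbs(im,alpha=1.5),[],b,3.9,n+'16c')
E
```

```text
t: 22.6
position: [0.4331, -0.0695, 0.0189]
eef_rot: [-1.571, -0.001, -0.0]
force: [-0.7, 1.2, 4.7]
opening: 0.0488
t: 23.4
position: [0.4325, -0.0695, 0.1486]
eef_rot: [-1.571, -0.001, 0.0]
force: [-0.2, -0.5, -2.2]
opening: 0.0485
[ 0.43249252 -0.06947929  0.14855656] [-0.18657537 -0.53760215 -2.18575684]
```

View pics/scene16c.png

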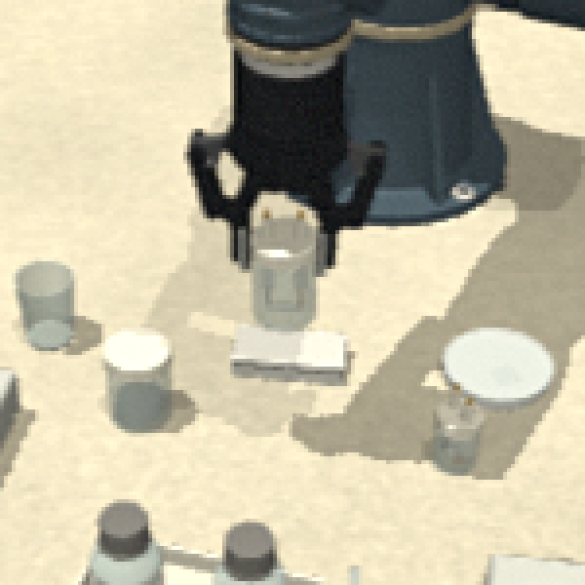

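```bash
python3 -m crank '[[[0,0,0],[0.002,0,0.015],0.04],[[0,0,0],[0.005,0,0.03],0.04],[[0,0,0],[0.005,0,0.04],0.04],[[0,0,0],[0.005,0,0.04],0.04],[[0,0,0],[0.005,0,0.04],0.04],[[0,0,0],[0.005,0,0.04],0.04],[[0,0,0],[0.005,0,0.04],0.04],[[0,0,0],[0.005,0,0.04],0.04]]'
python3 -m crank '[[[0,0,0],[0.005,0,0.04],0.04],[[0,0,0],[0.005,0,0.04],0.04],[[0,0,0],[0.003,0,0.035],0.04],[[0,0,0],[0.0015,0,0.025],0.04],[[0,0,0],[0,0.015,0.012],0.04],[[0,0,0],[0,0.02,0.002],0.04],[[0,0,0],[0,0.015,0],0.04],[[0,0,0],[0,0.01,0],0.04]]'
python3 -m crank '[[[0,0,0],[0,0.01,0],0.04],[[0,0,0],[0,0.005,0],0.04],[[0,0,0],[0,0,0],0.04],[[0,0,0],[0,0,0],0.04],[[0,0,0],[0,0,0],0.04],[[0,0,0],[0,0,0],0.04],[[0,0,0],[0,0,0],0.04],[[0,0,0],[0,0,0],0.04]]'
python3 - <<'E'
from h import *
o=ctrl.get_obs();print(o['position'],o['force'])
for n,b in(('scene',(340,110,490,260)),):
    im,d=look(n,n+'17'); draw(n,cv2.convertScaleAbs(im,alpha=1.5),[],b,3.9,n+'17c')
E
```

```text
t: 24.25
position: [0.4689, 0.217, 0.1472]
eef_rot: [-1.572, 0.001, 0.002]
force: [-0.5, -1.3, -1.3]
opening: 0.0488
t: 25.05
position: [0.4832, 0.3682, 0.0859]
eef_rot: [-1.573, 0.002, 0.002]
force: [-0.4, -1.4, -0.8]
opening: 0.0488
t: 25.85
position: [0.4841, 0.3695, 0.0737]
eef_rot: [-1.571, -0.001, 0.0]
force: [0.7, -0.4, -1.2]
opening: 0.0486
[0.48409622 0.36954067 0.07374268] [ 0.69361945 -0.36056824 -1.20064007]
```

View pics/scene17c.png

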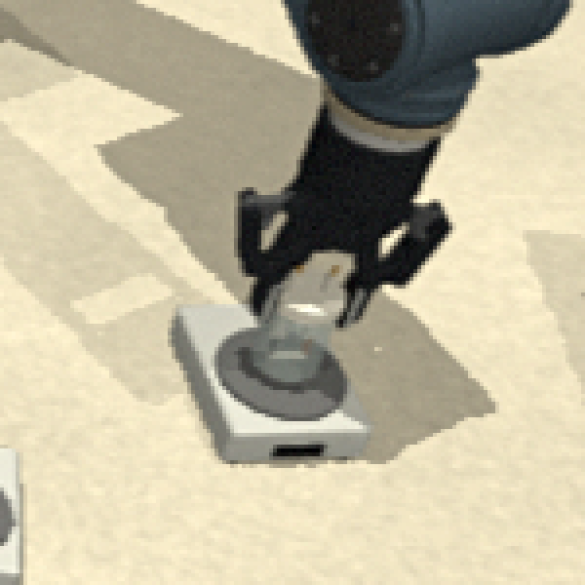

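```bash
python3 -m crank '[[[0,0,0],[0,0.003,-0.001],0.04],[[0,0,0],[0,0.003,0],0.04],[[0,0,0],[0,0.002,0],0.04],[[0,0,0],[0,0.001,0],0.04],[[0,0,0],[0,0.001,0],0.04],[[0,0,0],[0,0.001,0],0.04],[[0,0,0],[0,0,0],0.04],[[0,0,0],[0,0,0],0.04]]'

```

```text
t: 26.7
position: [0.4843, 0.3686, 0.063]
eef_rot: [-1.57, -0.001, -0.0]
force: [-0.8, -0.4, 3.0]
opening: 0.0488
```

```bash
python3 -m crank '[[[0,0,0],[0,0.0005,0],0.048],[[0,0,0],[0,0,0],0.049],[[0,0,0],[0,0,0],0.051],[[0,0,0],[0,0,0],0.057],[[0,0,0],[0,0,0],0.068],[[0,0,0],[0,0,0],0.08],[[0,0,0],[0,0,0],0.08],[[0,0,0],[0,-0.01,0],0.08]]' 25
python3 -m crank '[[[0,0,0],[0,-0.02,0],0.07],[[0,0,0],[0,-0.03,0],0.07],[[0,0,0],[0,-0.03,0],0.07],[[0,0,0],[-0.005,-0.01,-0.04],0.07],[[0,0,0],[-0.01,0,-0.045],0.07],[[0,0,0],[-0.01,0,-0.045],0.07],[[0,0,0],[-0.01,0,-0.045],0.07],[[0,0,0],[-0.007,0,-0.045],0.07]]'
python3 -m crank '[[[0,0,0],[0,0,-0.045],0.07],[[0,0,0],[0,0,-0.03],0.07],[[0,0,0],[0,0.01,0],0.07],[[0,0,0],[0,0.03,0],0.07],[[0,0,0],[0,0.03,0],0.07],[[0,0,0],[0,0.02,0],0.07],[[0,0,0],[0,0,0],0.07],[[0,0,0],[0,0,0],0.07]]'
python3 - <<'E'
from h import *
o=ctrl.get_obs();print(o['position'],o['force'])
for n,b in(('scene',(280,80,460,230)),):
    im,d=look(n,n+'18'); draw(n,cv2.convertScaleAbs(im,alpha=1.5),[(.442,.071,.052,.019)],b,3.9,n+'18c')
im,d=look('top','top18'); cv2.imwrite('pics/top18c.png',cv2.resize(im[120:270,70:370],None,fx=2.6,fy=2.6,interpolation=3))
print(ringfit('top',im,.482,.371,.114,.025,1),ringfit('scene',cv2.imread('pics/scene18.png'),.482,.371,.114,.025,1))
E
```

```text
t: 27.5
position: [0.4834, 0.368, 0.0713]
eef_rot: [-1.572, 0.001, 0.002]
force: [0.4, -0.7, -0.1]
opening: 0.0799
t: 28.3
position: [0.4414, 0.147, 0.1629]
eef_rot: [-1.571, -0.001, -0.0]
force: [1.7, -1.3, -0.0]
opening: 0.0701
t: 29.1
position: [0.4425, 0.0739, 0.0727]
eef_rot: [-1.571, -0.001, 0.001]
force: [-0.1, -0.2, 0.0]
opening: 0.07
[0.44245956 0.07389689 0.07265126] [-0.12463558 -0.22919881  0.02312727]
[17.9175  0.4803  0.368 ] [13.6594  0.4853  0.368 ]
```

View pics/scene18c.png

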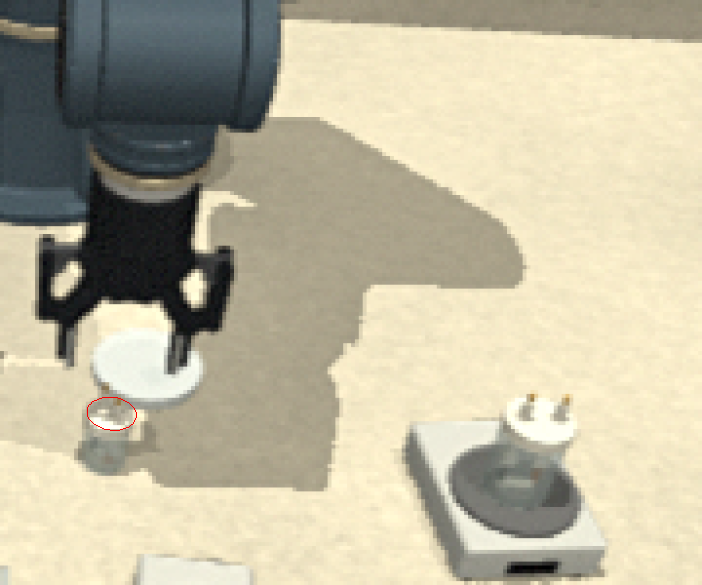

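View pics/top18c.png

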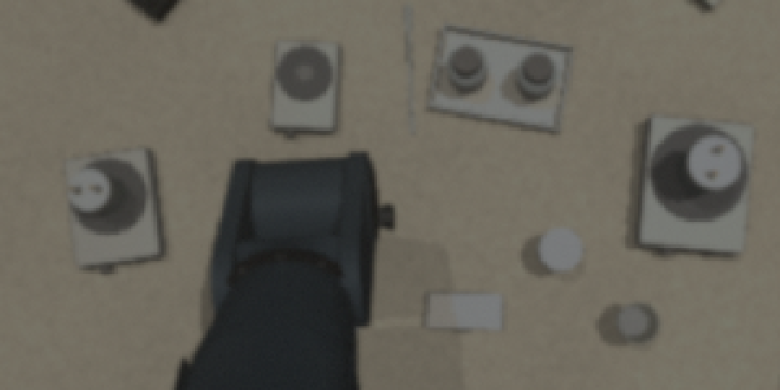

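```bash
python3 -m crank '[[[0,0,0],[0,0,-0.005],0.07],[[0,0,0],[0,0.02,0],0.07],[[0,0,0],[0,0.02,0],0.07],[[0,0,0],[0,0.015,0],0.07],[[0,0,0],[0,0.01,0],0.07],[[0,0,0],[0,0.004,0],0.07],[[0,0,0],[0,0,0],0.07],[[0,0,0],[0,0,0],0.07]]'
python3 - <<'E'
from h import *
o=ctrl.get_obs();print(o['position'],o['force'])
for n,b in(('scene',(260,120,360,220)),):
    im,d=look(n,n+'19'); draw(n,cv2.convertScaleAbs(im,alpha=1.5),[],b,5.8,n+'19c')
E
```

```text
t: 30.0
position: [0.4426, 0.0685, 0.0037]
eef_rot: [-1.571, -0.001, -0.0]
force: [-0.2, 0.4, -0.2]
opening: 0.0705
[0.44262193 0.06845144 0.00367513] [-0.21492184  0.36439946 -0.19508327]
```

View pics/scene19c.png

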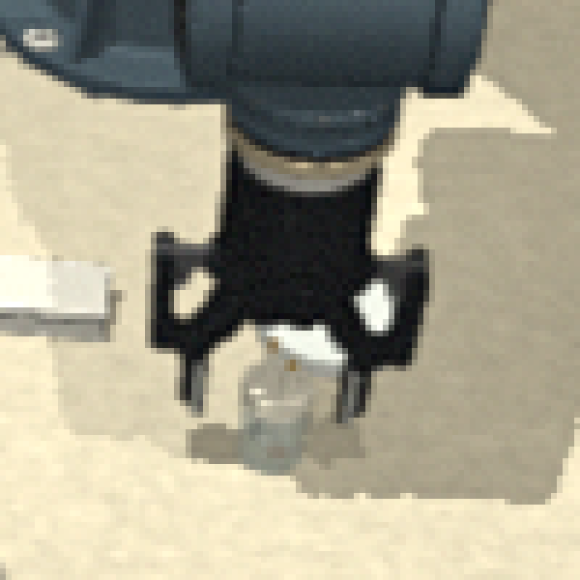

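```bash
python3 -m crank '[[[0,0,0],[0,0.001,0.002],0.055],[[0,0,0],[0,0,0],0.044],[[0,0,0],[0,0,0],0.04],[[0,0,0],[0,0,0],0.036],[[0,0,0],[0,0,0],0.028],[[0,0,0],[0,0,0],0.028],[[0,0,0],[0,0,0],0.028],[[0,0,0],[0,0,0],0.028]]' 30
python3 -m crank '[[[0,0,0],[0,-0.01,0],0.028],[[0,0,0],[0,-0.02,0],0.028],[[0,0,0],[0,-0.02,0],0.028],[[0,0,0],[0,-0.03,0],0.028],[[0,0,0],[0,-0.02,0],0.028],[[0,0,0],[0,0,0],0.028],[[0,0,0],[0,0,0],0.028],[[0,0,0],[0,0,0],0.028]]'
python3 - <<'E'
from h import *
o=ctrl.get_obs();print(o['position'],o['force'])
for n,b in(('scene',(260,80,360,220)),):
    im,d=look(n,n+'20'); draw(n,cv2.convertScaleAbs(im,alpha=1.5),[],b,4,n+'20c')
E
```

```text
t: 30.85
position: [0.4424, 0.0705, 0.0023]
eef_rot: [-1.571, -0.001, -0.0]
force: [-1.4, 1.3, 6.4]
opening: 0.037
t: 31.65
position: [0.4415, 0.0704, 0.1013]
eef_rot: [-1.571, 0.001, 0.002]
force: [-0.2, 0.2, -0.9]
opening: 0.0372
[0.44149788 0.07040798 0.10125022] [-0.1649986   0.20587612 -0.89083079]
```

View pics/scene20c.png

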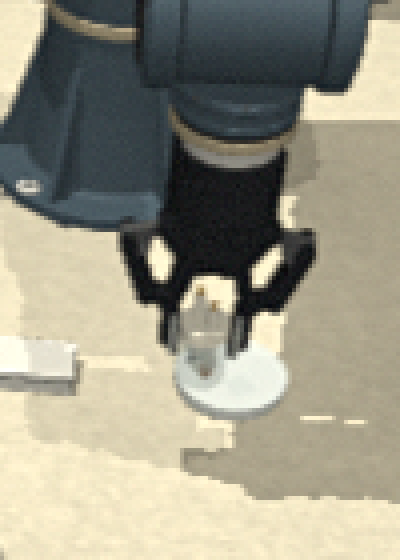

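```bash
python3 -m crank '[[[0,0,0],[0.015,0,0.004],0.028],[[0,0,0],[0.03,0,0.009],0.028],[[0,0,0],[0.035,0,0.011],0.028],[[0,0,0],[0.035,0,0.011],0.028],[[0,0,0],[0.035,0,0.011],0.028],[[0,0,0],[0.03,0,0.009],0.028],[[0,0,0],[0.0155,0,0.004],0.028],[[0,0,0],[0,0,0],0.028]]'
python3 -m crank '[[[0,0,0],[0,0.015,0],0.028],[[0,0,0],[0,0.015,0],0.028],[[0,0,0],[0,0.012,0],0.028],[[0,0,0],[0,0.006,0],0.028],[[0,0,0],[0,0.003,0],0.028],[[0,0,0],[0,0,0],0.028],[[0,0,0],[0,0,0],0.028],[[0,0,0],[0,0,0],0.028]]'
python3 - <<'E'
from h import *
o=ctrl.get_obs();print(o['position'],o['force'])
for n,b in(('scene',(280,150,400,270)),):
    im,d=look(n,n+'21'); draw(n,cv2.convertScaleAbs(im,alpha=1.5),[],b,4.8,n+'21c')
E
```

```text
t: 32.5
position: [0.6384, 0.1298, 0.1004]
eef_rot: [-1.571, 0.001, 0.002]
force: [-1.4, -0.7, -1.4]
opening: 0.0369
t: 33.3
position: [0.638, 0.1296, 0.0517]
eef_rot: [-1.571, -0.001, -0.0]
force: [0.3, 0.5, -0.3]
opening: 0.0369
[0.63798182 0.12958048 0.05166473] [ 0.33042104  0.47217605 -0.29290647]
```

View pics/scene21c.png

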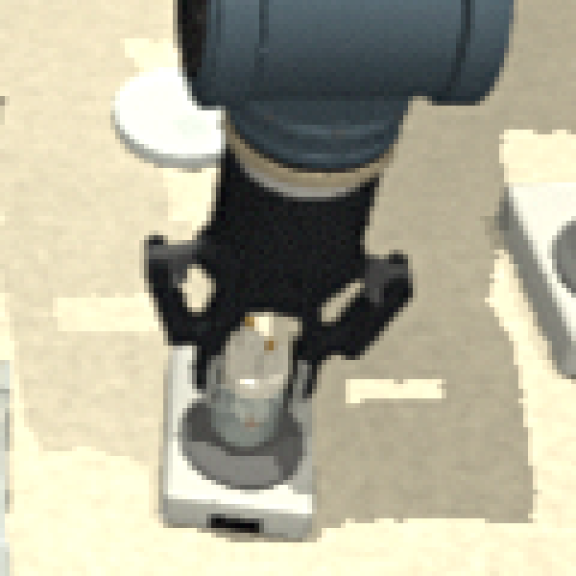

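```bash
python3 -m crank '[[[0,0,0],[0,0.003,-0.001],0.028],[[0,0,0],[0,0.003,0],0.028],[[0,0,0],[0,0.002,0],0.028],[[0,0,0],[0,0.001,0],0.028],[[0,0,0],[0,0.001,0],0.028],[[0,0,0],[0,0.001,0],0.028],[[0,0,0],[0,0,0],0.028],[[0,0,0],[0,0,0],0.028]]'

```

```text
t: 34.15
position: [0.6379, 0.1286, 0.0404]
eef_rot: [-1.571, -0.001, -0.0]
force: [0.1, 0.3, 2.2]
opening: 0.0368
```

```bash
python3 -m crank '[[[0,0,0],[0,0.0005,0],0.0365],[[0,0,0],[0,0,0],0.0375],[[0,0,0],[0,0,0],0.039],[[0,0,0],[0,0,0],0.044],[[0,0,0],[0,0,0],0.054],[[0,0,0],[0,0,0],0.065],[[0,0,0],[0,0,0],0.065],[[0,0,0],[0,-0.01,0],0.065]]' 25
python3 -m crank '[[[0,0,0],[0,-0.02,0],0.065],[[0,0,0],[0,-0.03,0],0.065],[[0,0,0],[0,-0.03,0],0.065],[[0,0,0],[-0.03,-0.03,0],0.065],[[0,0,0],[-0.04,-0.02,0],0.065],[[0,0,0],[-0.04,0,0],0.065],[[0,0,0],[-0.04,0,0.02],0.065],[[0,0,0],[-0.04,0,0.03],0.065]]'
python3 -m crank '[[[0,0,0],[-0.03,0,0.04],0.065],[[0,0,0],[-0.03,0,0.04],0.065],[[0,0,0],[-0.03,0,0.04],0.065],[[0,0,0],[-0.03,0,0.04],0.065],[[0,0,0],[0,0,0],0.065],[[0,0,0],[0,0,0],0.065],[[0,0,0],[0,0,0],0.065],[[0,0,0],[0,0,0],0.065]]'
python3 - <<'E'
from h import *
o=ctrl.get_obs();print(o['position'],o['force'],abs(o['joint_vel']).max())
im={n:look(n,n+'22')[0] for n in('scene','top')}
cv2.imwrite('pics/top22c.png',cv2.convertScaleAbs(cv2.resize(im['top'][120:270,70:370],None,fx=2.6,fy=2.6,interpolation=3),alpha=1.5))
cv2.imwrite('pics/scene22c.png',cv2.convertScaleAbs(cv2.resize(im['scene'][130:270,120:440],None,fx=2.5,fy=2.5,interpolation=3),alpha=1.4))
for k,c in dict(L=(.507,-.358,.144,.031,1),S=(.637,.129,.09,.019,1),M=(.482,.371,.114,.025,1),plain=(.411,-.186,.07,.027,1),b=(.628,-.156,.104,.017,-1),tb=(.633,-.073,.104,.017,-1)).items(): print(k,*[ringfit(n,im[n],*c) for n in im])
d=np.load('pics/top22.npz')['d']
for k,x,y,z in(('L',.507,-.357,.144),('S',.637,.129,.09),('M',.483,.37,.114),('b',.628,-.156,.104)):
    print(k,np.median(blob('top',d,x,y,.03,z)[3][:,2]).round(4))
E
```

```text
t: 34.95
position: [0.6368, 0.1284, 0.0487]
eef_rot: [-1.571, 0.002, 0.002]
force: [-0.2, -0.2, -0.3]
opening: 0.0648
t: 35.75
position: [0.4463, 0.1781, 0.1805]
eef_rot: [-1.571, 0.0, -0.002]
force: [-0.0, 0.7, 0.7]
opening: 0.0649
t: 36.55
position: [0.3284, 0.3375, 0.1797]
eef_rot: [-1.571, 0.001, -0.001]
force: [0.6, 0.9, -0.6]
opening: 0.0647
[0.32841605 0.33753957 0.17975   ] [ 0.6413077   0.91418679 -0.59710365] 0.0040563380663507205
L [15.9388  0.5087 -0.358 ] [23.4503  0.505  -0.3537]
S [11.6808  0.6463  0.136 ] [19.1856  0.6323  0.1287]
M [21.973   0.4833  0.3687] [17.6898  0.4803  0.3687]
plain [19.567   0.4147 -0.187 ] [11.7652  0.411  -0.1847]
b [14.9808  0.6347 -0.1577] [16.218   0.6227 -0.1573]
tb [14.9231  0.6463 -0.0733] [16.3134  0.632  -0.072 ]
L 0.1445
S 0.0907
M 0.1143
b 0.1041
```

View pics/top22c.png

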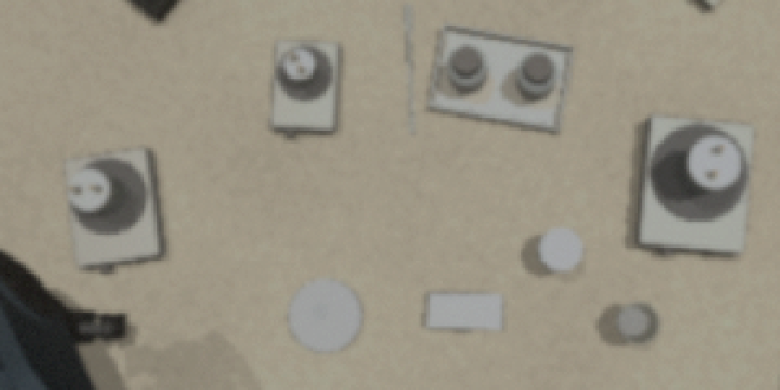

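View pics/scene22c.png

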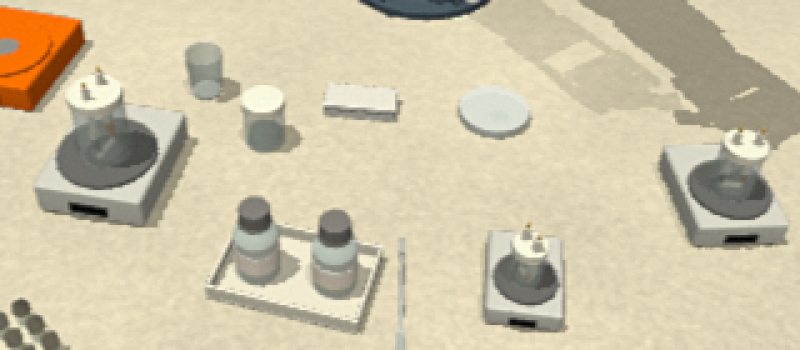

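```bash
python3 - <<'E'
from h import *
im=cv2.imread('pics/scene22.png'); draw('scene',cv2.convertScaleAbs(im,alpha=1.3),[(.636,.129,.09,.019),(.636,.129,.038,.018),(.639,.129,.038,.035)],(300,200,370,270),8,'s22')
E
```

```text
(no output)
```

View pics/s22.png

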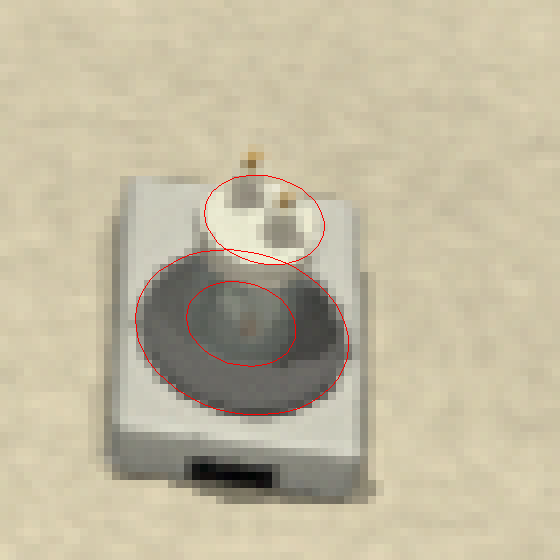

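The overlay shows the small cell's lid on the projected circle centred at (.636, .129), and the plate circle matches the plate at (.639, .129). The small cell is centred to within a few mm, so I'm handing in.

```bash
python3 -c "
from plant import ctrl
ctrl.sign_off()"
```

```text
the job is handed in; nothing more can be done
```

All three cells are standing upright on their matching stirrers. The bottle from the largest stirrer is in the free half of the tray, beside the other one. I handed the job in at about 36.7 s; the hand-in gave no verdict.

**Last checks:**
- **Heights:** the lid tops read 0.1445, 0.114 and 0.091 m (expected 0.144, 0.114 and 0.090). The cap of the moved bottle reads 0.104 m (expected 0.104). So all four stand on the plates and the tray floor.
- **Centring:** the large and medium cells are within about 5 mm of their plate centres in both cameras.
- **Plain jar and tray bottle:** both were measured before and after, and neither shifted by more than about 2 mm.
- **Gripper:** it was clear of everything and at rest.

**What disagreed:**
- **Fingertip height:** the real fingertips sat about 35 mm above where the reported TCP puts them. The first closing on the bottle therefore gripped only air, and I used the measured offset from then on.
- **Camera offset:** the two cameras differed by 3–7 mm in x on the plate positions, so I averaged them.
- **Small cell:** the scene camera's automatic fit was 10 mm off its plate centre, which I took for an error caused by the rods. The top camera fit put it within 4 mm, and a projected overlay agreed.

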